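# Load the tin crate and clamp it with the pump-trigger clamp

### The arm

A 6-joint arm with a two-finger parallel gripper is mounted at the origin on the work surface. World frame = base frame: x ahead of the robot, y to its left, z up, the work surface at z = 0. Lengths are in m, angles in rad, forces in N, time in s.
With the tool pointing down it reaches from about 0.35 to 0.85 m from the base axis. Payload 8.1 kg.
Tool frame: the origin (TCP) lies midway between the tips of the shut fingers; the grasp point (between the pads) lies 19 mm behind it (robot.tcp_to_grasp is the distance from the TCP to the grasp point, in m); z points along the fingers, y is the direction in which the jaws open and shut (so a half turn about z gives the same grasp; the last joint's range is limited). The gripper opens to 93 mm and grips with 3 to 60 N. Pads are 15 mm wide; open, the fingers measure 128 mm over their backs; the gripper's body (75 mm by 188 mm) begins 65 mm behind the grasp point.
Start: joints at [-1.432, 0.13, 1.488, -0, 1.523, -0.085], TCP at [0.133, -0.585, 0.219] pointing down, gripper open.
Joint ranges: [-2.96, 2.96], [-0.89, 2.26], [0.02, 2.5], [-1.34, 4.48], [0, 2.73], [-2.66, 2.66]. Speed limits (rad/s): [2.39, 2.39, 2.79, 3.14, 3.14, 3.14].

### API

Orientations are given as a rotation vector (axis times angle).
In Python, from plant import robot gives the robot as it stands.
- The arm moves only by the tool send_rows, never from a script. Its argument "series" is a list of rows, each an object of numbers: "wx", "wy", "wz": the turn, a rotation vector about the world's x, y, z in rad; "dx", "dy", "dz": the shift along the world's x, y, z in cm; "fingers": the closure in counts, from 0 (fully open) to 255 (shut). In form: [{"wx": .., "wy": .., "wz": .., "dx": .., "dy": .., "dz": .., "fingers": ..}, ...]. A call has 1 to 20 rows; each row shifts and turns the pose as measured when the row begins; what a row does not reach is not made up. A row lasts 1/12 s, in which the tool goes at most 41.7 mm and 7.16 degrees, less where a joint would pass 70% of its speed; a pose out of reach is approached as far as the arm can. A call is refused whole if a number of a shift passes 4.17 or a number of a turn 0.125, either way. A call with a gripper value outside its range is refused whole. The fingers move at their own pace and stop on an object; "newtons" is the grip in N (left out, the last holds). Time passes only in rows, so rows that do not move let the fingers close. It gives the time, the measured TCP pose, the force and the opening at its end, in the units of the state.
- robot.read_state(): the state, without advancing time (a new reading comes with each control period).
- robot.read_camera(name): name is "side" or "top"; returns the picture (400x640x3 uint8, red, green, blue); there is no depth.
- robot.camera_info(name): a dict with "intrinsics" (3x3 intrinsics, pixels), "extrinsics" (4x4, takes a point from world to camera coordinates). Camera axes: x right, y up, looking along -z (the intrinsics and any distortion apply to the point x, -y, -z); pixel columns grow to the right and rows downward; lengths in m; the calibration is good to about 2 mm. A picture is of the moment at which its call begins. camera_info takes no time and is no camera call.
- robot.close_job(): hands the job in, once; it reports no verdict.
The state is a dict: "t": time; "q": joint angles; "dq": joint speeds; "joint_torque": joint torques, N m; "tool_pos": TCP position; "orientation": TCP orientation; "force": force on the tool from outside, world axes, zero at the start; "wrist_torque": the same for the moment, N m; "opening": finger opening in m.
Only numpy, scipy, OpenCV 4.12 (cv2) and the standard library are available. Lean on these libraries where they do the work, as an engineer would, in place of code of your own. Each camera call takes 0.05 s, during which the arm holds its last target.

### The job

Stand the two loose tins upright in the two free end cells of the divided wooden crate, one in each, and let go of them. Then pump the trigger of the bench clamp, by the trigger only, until its pad has closed on the crate and the pad's buffer spring is squeezed about half-way (never solid, that would crush the crate), and finish like that: still holding the trigger pulled so that the pressure stays on. Leave the other things on the bench alone.

Things in the scene. Friction and masses are not known exactly. Their poses are not given: they have to be found in the camera images.
- tin_a_mid (a point): centre (47.5 mm above its base) of a plain metal tin to load: upright cylinder, 44 mm across, 95 mm tall, about 220 g, smooth sides with a paper band. It starts standing on the bench right of the clamp; z axis along the tin
- tin_b_mid (a point): centre of the second tin to load, identical to tin_a
- tin_c_mid (a point): centre of a third identical tin, which already stands in the middle cell of the crate and stays there
- crate: light wooden open box, loose on the bench; origin at the centre of its underside. Outside 190 mm (its x) x 68 mm (its y) x 50 mm tall, walls and floor 5 mm. Two partitions 5 mm thick, 38 mm high make three cells in a row along its x, each 57 x 58 mm inside, centres 61.7 mm apart. z up; its +y side, 34 mm from the origin, faces the clamp's pad
- cell_near (a point): centre of the inner floor (5 mm above the bench) of one free end cell, on the crate's -x side; axes as the crate's
- cell_mid (a point): the same for the middle cell, where tin_c stands
- cell_far (a point): the same for the other free end cell, on the crate's +x side
- clamp: push-rod clamp screwed to the bench; origin on the bench under the trigger's hinge. z up, -y = the way the rod pushes, +y = the way the trigger is pulled, x along the hinge. Grey housing 44 (x) x 90 (y) x 105 mm tall. Fixed wooden handle post, 160 mm tall, from y = +46 to +68 mm. Fixed wooden stop, 160 x 18 x 45 mm tall, centred at y = -260 mm: the crate stands against it, before the pad
- trigger_pivot (a point): point on the trigger's hinge axis, fixed, 95 mm above the bench; axes as the clamp's
- trigger_grip (a point): centre of the black ball knob, 24 mm across, on top of the trigger's steel lever (12 x 12 mm), 75 mm from the pivot, 168 mm above the bench. The ball can be pinched from above with the fingers either side along the clamp's x; it turns freely in the grip as the lever swings, and may slip some 4 mm in a 30 N pinch. It can also be pushed by its crate side
- trigger (a joint): angle, rad: 0 = at rest, leaning 0.25 towards the crate; 0.5 = pulled fully, leaning 0.25 towards the handle (knob 37 mm along the clamp's +y). Return spring 2 to 4 N at the knob. Pulling drives the rod 52 mm per rad by a pawl, after up to 5 mm of lost motion to the next tooth; going back, the pawl clicks over the teeth. A pull takes about 0.7 N per N at the pad, plus 2 N
- rod (a joint): how far the toothed rod with its pad has been driven towards the crate, m; at the start 0 to 0.03 and the pad 40 to 72 mm short of the crate. Only about 3 N of friction holds it: any greater pressure eases off when the trigger is let back. Behind the handle the rod sticks out at 22 to 40 mm height, to y = +150 mm of the clamp
- pad_front (a point): centre of the front face of the clamp's wooden pad, 70 mm (x) x 34 mm tall, 28 mm above the bench; this face meets the crate's long side. Axes as the clamp's
- pad (a joint): how far the buffer spring behind the pad is squeezed, m: 0 = free, 0.020 = solid (the gap between the aluminium cup behind the pad and the steel yoke on the rod: 20 mm when free, none when solid). It takes 1.5 N to start, then 0.9 N per mm
- spray: bystander: plain white spray can, 52 mm across, 150 mm tall; origin under its centre, on the bench
- tape: bystander: cardboard tape roll lying flat, 90 mm across, 24 mm tall; origin under its centre, on the bench
- measure: bystander: grey tape measure, 62 x 30 x 58 mm; origin under its centre, on the bench
- driver: bystander: screwdriver with a black handle, lying
- offcut: bystander: wood offcut 160 x 60 x 28 mm; origin under its centre, on the bench
- glue: bystander: white plastic bottle with a grey cap, 52 mm across, 130 mm tall; origin under its centre, on the bench
- sander: bystander: sanding block with a wooden grip, 110 x 65 x 47 mm; origin under its centre, on the bench
Not all that is in view belongs to the job. What is shaped like the part that bears tin_b_mid but pink is not meant.

How it is judged:
On the way, in this order (a step that is already met when the one before it is completed fails the run):
1. both loose tins stand upright in the end cells, let go (((horizontal distance between tin_a_mid and cell_near below 0.012 m and height (world z) of each of tin_a_mid, tin_b_mid below 0.06 m and angle between each of tin_a_mid, tin_b_mid's own z axis and vertical below 0.12 rad and horizontal distance between tin_b_mid and cell_far below 0.012 m) or (horizontal distance between tin_b_mid and cell_near below 0.012 m and height (world z) of each of tin_b_mid, tin_a_mid below 0.06 m and angle between each of tin_b_mid, tin_a_mid's own z axis and vertical below 0.12 rad and horizontal distance between tin_a_mid and cell_far below 0.012 m)) and horizontal distance between tin_c_mid and cell_mid below 0.012 m and height (world z) of tin_c_mid below 0.06 m and angle between tin_c_mid's own z axis and vertical below 0.12 rad and angle between cell_mid's own z axis and vertical below 0.06 rad and contact force between the fingers and tin_a below 0.1 N and contact force between the fingers and tin_b below 0.1 N), for 0.3 s.
2. pumped by its trigger, the pad meets the crate (contact force between pad and crate above 0.5 N and contact force between any of the fingers, the arm and trigger above 0.3 N and value of joint trigger above 0.02 rad), for 0.1 s.
At the end, for the whole second after the job is handed in: All three tins stand upright (within 0.12 rad), one in each cell of the level crate, not held; the pad presses the crate with 4 to 22 N, its buffer spring squeezed by 5 to 16.5 mm of its 20 mm, and the robot is still holding the trigger pulled (more than 0.05 rad, more than 1 N) (all of step 1 and value of joint pad between 0.005 and 0.0165 m and contact force between pad and crate between 4 and 22 N and value of joint trigger above 0.05 rad and contact force between any of the fingers, the arm and trigger above 1 N and linear speed of crate below 0.02 m/s); the arm keeps its last pose, push and grip.
It fails at once if the buffer spring was squeezed solid or the crate crushed (value of joint pad above 0.0192 m or contact force between pad and crate above 35 N).
It fails at once if the rod or pad was pushed directly and not by the trigger (contact force between any of the arm, the fingers and rod above 2 N).
It fails at once if another thing on the bench was disturbed (moved over 30 mm) (distance of any of spray, tape, measure, driver, offcut, glue, sander from where it was at the start of the episode above 0.03 m).
It also fails if it takes over 72 s, if anything falls off the work surface, if the arm or the gripper's body presses on something with over 40 N, if the wrist force passes 120 N, or if a joint passes its speed limit or range.

## Working session

There is one attempt and no reset: what is moved stays moved. The work goes in short steps, Python scripts to look and compute and a tool call to move; the robot and the scene stay as the last step left them, time stands still between calls to the robot, and variables do not carry over. Pictures are saved under pics/ and viewed, and the job is handed in when it is done.

Besides the shell and the picture viewer there is one more tool, called after "Call:" in YAML: its name, and indented under it one key for each argument. send_rows: Moves the arm, as the interface text tells. Its arguments: {"type":"object","properties":{"series":{"type":"array","items":{"type":"object","properties":{"wx":{"type":"number"},"wy":{"type":"number"},"wz":{"type":"number"},"dx":{"type":"number"},"dy":{"type":"number"},"dz":{"type":"number"},"fingers":{"type":"number"}}}},"newtons":{"type":"number"}},"required":["series"]}

```bash
ls; mkdir -p pics
python3 - <<'E'
from plant import robot
import cv2
for n in("side","top"):
    im=robot.read_camera(n); cv2.imwrite(f"pics/{n}0.png",im[:,:,::-1])
    print(n,robot.camera_info(n))
s=robot.read_state()
for k in("t","tool_pos","orientation","force","opening"):print(k,s[k])
E
```

```text
pics
side {'intrinsics': array([[454.81071045,   0.        , 316.66766001],
       [  0.        , 454.81071045, 199.29984799],
       [  0.        ,   0.        ,   1.        ]]), 'extrinsics': array([[-0.94302816, -0.33269064, -0.00385125,  0.49561233],
       [ 0.21866418, -0.62845578,  0.74647793, -0.22222361],
       [-0.25076656,  0.70310758,  0.66539903, -1.04138696],
       [ 0.        ,  0.        ,  0.        ,  1.        ]])}
top {'intrinsics': array([[445.81469552,   0.        , 329.84226401],
       [  0.        , 445.81469552, 203.52654334],
       [  0.        ,   0.        ,   1.        ]]), 'extrinsics': array([[ 1.63073732e-02, -9.99866646e-01, -8.71816733e-04,
        -1.25915588e-02],
       [ 9.89512732e-01,  1.60133349e-02,  1.43555304e-01,
        -5.59956805e-01],
       [-1.43522200e-01, -3.20368368e-03,  9.89641912e-01,
        -1.28631107e+00],
       [ 0.00000000e+00,  0.00000000e+00,  0.00000000e+00,
         1.00000000e+00]])}
t 0.1
tool_pos [ 0.13310824 -0.58453043  0.21770943]
orientation [-3.12031939e+00 -3.50576144e-01  4.74624728e-05]
force [ 0.19675954  0.14853378 -0.04146846]
opening 0.0925783544928714
```

View pics/side0.png

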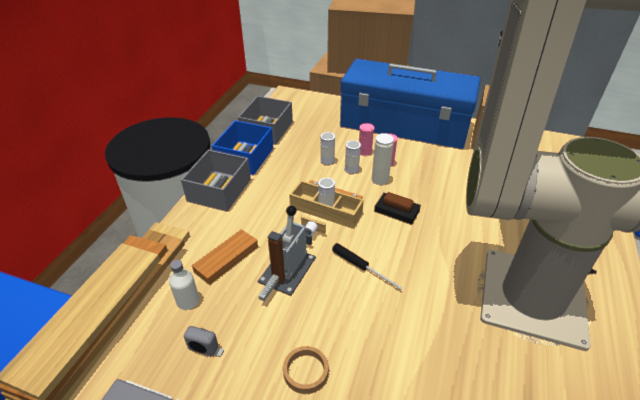

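View pics/top0.png

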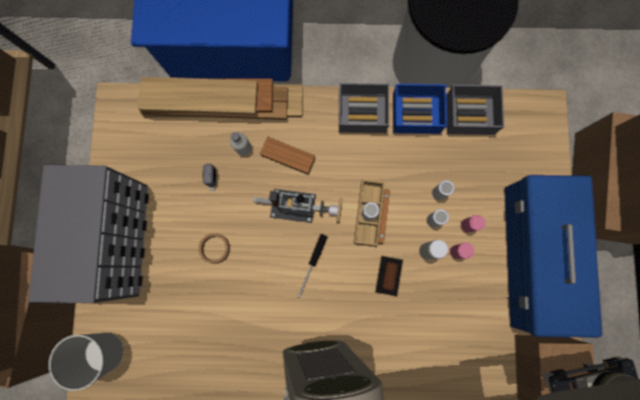

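```bash
cat > h.py <<'E'
import numpy as np,cv2
from plant import robot
C={n:robot.camera_info(n) for n in("side","top")}
def proj(n,p):
    E=np.array(C[n]["extrinsics"]);K=np.array(C[n]["intrinsics"])
    c=E[:3,:3]@np.asarray(p,float)+E[:3,3]; c=K@np.array([c[0],-c[1],-c[2]]);return c[:2]/c[2]
def ray(n,px):
    E=np.array(C[n]["extrinsics"]);K=np.array(C[n]["intrinsics"])
    d=np.linalg.inv(K)@np.array([px[0],px[1],1.]);d=np.array([d[0],-d[1],-d[2]])
    R=E[:3,:3];return -R.T@E[:3,3],R.T@d
def plane(n,px,z):
    o,d=ray(n,px);return o+d*(z-o[2])/d[2]
def tri(ps,pt):
    o1,d1=ray("side",ps);o2,d2=ray("top",pt)
    a=np.linalg.lstsq(np.c_[d1,-d2],o2-o1,rcond=None)[0]
    p,q=o1+d1*a[0],o2+d2*a[1];return (p+q)/2,np.linalg.norm(p-q)
def crop(im,x0,y0,x1,y1,f,name):
    cv2.imwrite(name,cv2.resize(im[y0:y1,x0:x1,::-1],None,fx=f,fy=f,interpolation=cv2.INTER_CUBIC))
E
python3 - <<'E'
import cv2
from h import crop
s=cv2.imread("pics/side0.png")[:,:,::-1];t=cv2.imread("pics/top0.png")[:,:,::-1]
crop(s,280,110,440,230,5,"pics/s_tins.png")
crop(t,345,165,495,275,5,"pics/t_tins.png")
crop(t,240,165,400,265,5,"pics/t_clamp.png")
crop(s,240,180,380,310,4,"pics/s_clamp.png")
E
```

```text
(no output)
```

View pics/s_tins.png

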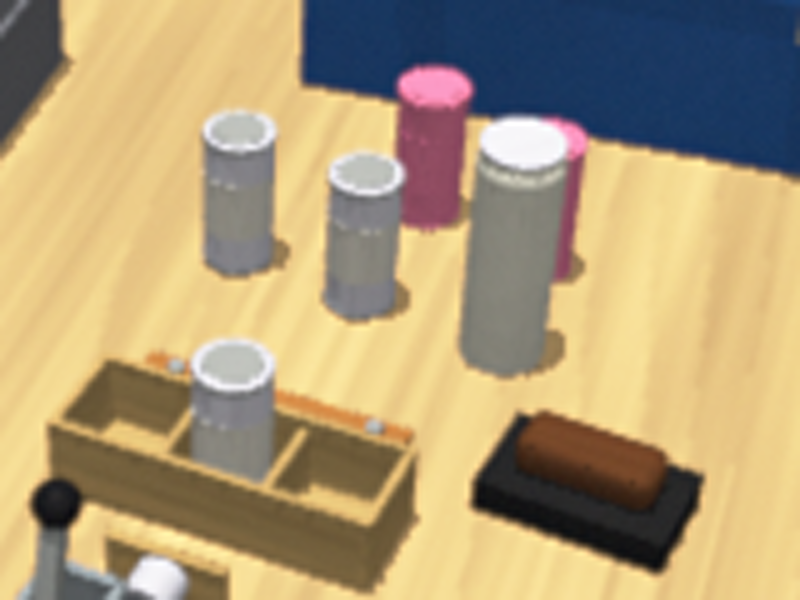

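View pics/t_tins.png

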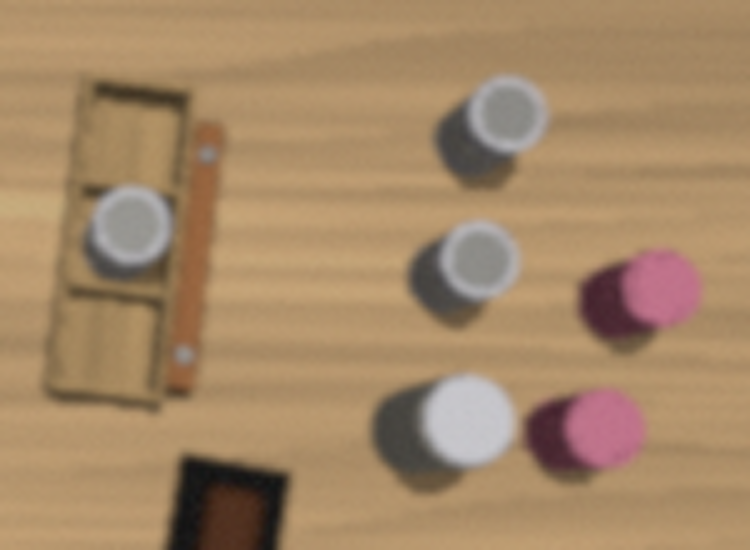

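View pics/t_clamp.png

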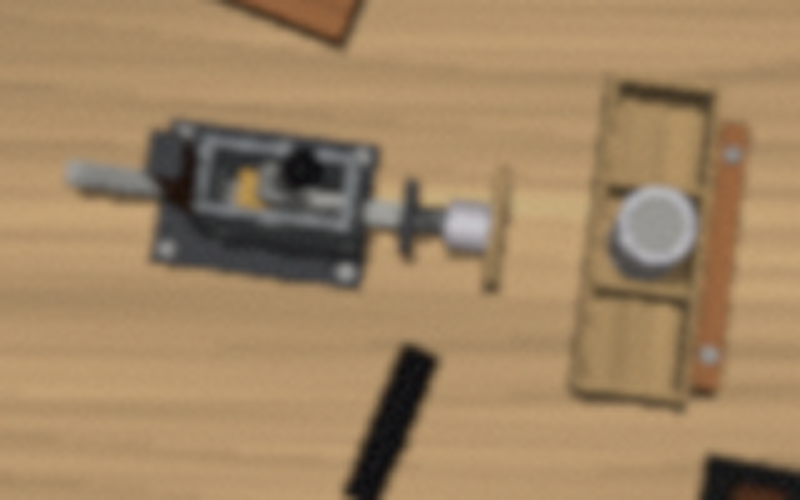

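View pics/s_clamp.png

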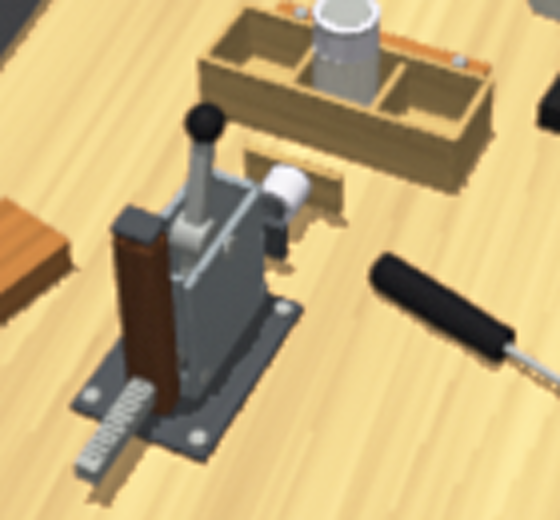

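Run:
```python
from h import *
np.set_printoptions(precision=4,suppress=True)
s=cv2.imread("pics/side0.png");t=cv2.imread("pics/top0.png")
for n,im,pts in(("top",t,[(446.6,188),(441,217),(371.2,210.4)]),("side",s,[(327.8,136.5),(353.2,145),(326.6,183)])):
  for p in pts:
    x,y=map(int,p);r=11
    sub=im[y-r:y+r+1,x-r:x+r+1];big=cv2.resize(sub,None,fx=8,fy=8,interpolation=cv2.INTER_CUBIC)
    hsv=cv2.cvtColor(big,cv2.COLOR_BGR2HSV)
    m=((hsv[...,1]<45)&(hsv[...,2]>(165 if n=="top" else 190))).astype(np.uint8)
    cs=max(cv2.findContours(m,0,2)[0],key=cv2.contourArea)
    e=cv2.fitEllipse(cv2.convexHull(cs))
    c=((e[0][0]+.5)/8-.5+x-r,(e[0][1]+.5)/8-.5+y-r)
    print(n,np.round(c,1),np.round(np.array(e[1])/8,1),plane(n,c,.095))
for p in[(361.4,180.6),(383,183.4),(376.6,246.6),(354,244.4)]: print("crate50",plane("top",p,.05))
for p in[(50/5+280,428/5+110),(413/5+280,440/5+110),(372/5+280,524/5+110),(110/5+280,360/5+110)]: print("crate50 side",plane("side",p,.05))
k=tri((291.3,211),(300.5,198.3));print("knob",k)
```

```text
top [446.7 187. ] [13.8 15.7] [ 0.6054 -0.3378  0.095 ]
top [440.9 216.2] [14.2 15.9] [ 0.5208 -0.3197  0.095 ]
top [370.6 207.7] [11.9 13.5] [ 0.5421 -0.1199  0.095 ]
side [327.5 135.7] [ 8.2 14.9] [ 0.6082 -0.3331  0.095 ]
side [352.8 144.2] [ 8.6 15.3] [ 0.5242 -0.3149  0.095 ]
side [326.2 182.4] [10.7 17. ] [ 0.5419 -0.123   0.095 ]
crate50 [ 0.6292 -0.0963  0.05  ]
crate50 [ 0.6217 -0.1606  0.05  ]
crate50 [ 0.4341 -0.1418  0.05  ]
crate50 [ 0.4394 -0.0759  0.05  ]
crate50 side [ 0.6335 -0.0897  0.05  ]
crate50 side [ 0.4456 -0.1447  0.05  ]
crate50 side [ 0.4485 -0.0746  0.05  ]
crate50 side [ 0.6233 -0.1544  0.05  ]
knob (array([0.5568, 0.076 , 0.1632]), np.float64(0.003024858925829477))
```

Run:
```python
from h import *
np.set_printoptions(precision=4,suppress=True)
s=cv2.imread("pics/side0.png");t=cv2.imread("pics/top0.png")
tiles=[]
R={}
for n,im,pts,th in(("top",t,[(446.2,187.6),(440.6,216.6),(370.8,210)],(130,)),("side",s,[(327.4,136.1),(352.8,144.6),(326.2,182.6)],(165,))):
  for i,p in enumerate(pts):
    x,y=map(round,p);r=12
    sub=im[y-r:y+r+1,x-r:x+r+1];big=cv2.resize(sub,None,fx=8,fy=8,interpolation=cv2.INTER_CUBIC)
    hsv=cv2.cvtColor(big,cv2.COLOR_BGR2HSV)
    m=((hsv[...,1]<50)&(hsv[...,2]>th[0])).astype(np.uint8)
    cs=max(cv2.findContours(m,0,1)[0],key=cv2.contourArea)
    e=cv2.fitEllipse(cv2.convexHull(cs))
    c=((e[0][0]+.5)/8-.5+x-r,(e[0][1]+.5)/8-.5+y-r);R[n,i]=c
    print(n,np.round(c,1),np.round(np.array(e[1])/8,1),plane(n,c,.095))
    cv2.drawContours(big,[cs],-1,(0,255,0),1);cv2.ellipse(big,e,(0,0,255),1);tiles.append(big)
for i in range(3):print(tri(R["side",i],R["top",i]))
cv2.imwrite("pics/tiles.png",np.vstack([np.hstack(tiles[:3]),np.hstack(tiles[3:])]))
```

```text
top [446.2 187.3] [15.1 16.3] [ 0.6047 -0.3363  0.095 ]
top [440.6 216.5] [15.3 16.3] [ 0.5202 -0.3186  0.095 ]
top [371.  209.4] [15.6 16.7] [ 0.5372 -0.121   0.095 ]
side [327.5 135.8] [ 8.6 15.2] [ 0.608  -0.3324  0.095 ]
side [352.8 144.3] [ 8.9 15.8] [ 0.5239 -0.3146  0.095 ]
side [326.2 182.6] [11.  17.3] [ 0.5418 -0.1226  0.095 ]
(array([ 0.6072, -0.3366,  0.0921]), np.float64(0.004095177875497831))
(array([ 0.5227, -0.3189,  0.0921]), np.float64(0.0044590011994203255))
(array([ 0.5389, -0.1203,  0.0971]), np.float64(0.004062330642902514))
```

View pics/tiles.png

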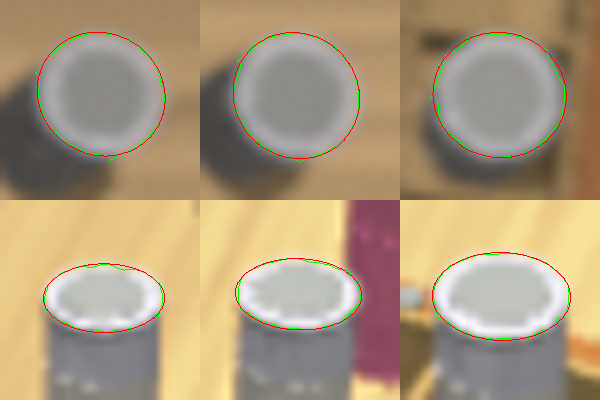

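Call:
send_rows:
  series:
    - {"dx": 3.6,"dy": 1.9,"wz": -0.0256,"fingers": 80}
    - {"dx": 3.6,"dy": 1.9,"wz": -0.0256,"fingers": 80}
    - {"dx": 3.6,"dy": 1.9,"wz": -0.0256,"fingers": 80}
    - {"dx": 3.6,"dy": 1.9,"wz": -0.0256,"fingers": 80}
    - {"dx": 3.6,"dy": 1.9,"wz": -0.0256,"fingers": 80}
    - {"dx": 3.6,"dy": 1.9,"wz": -0.0256,"fingers": 80}
    - {"dx": 3.6,"dy": 1.9,"wz": -0.0256,"fingers": 80}
    - {"dx": 3.6,"dy": 1.9,"wz": -0.0256,"fingers": 80}
    - {"dx": 3.6,"dy": 1.9,"wz": -0.0256,"fingers": 80}
    - {"dx": 3.6,"dy": 1.9,"wz": -0.0256,"fingers": 80}
    - {"dx": 3.6,"dy": 1.9,"wz": -0.0256,"fingers": 80}
    - {"dx": 3.6,"dy": 1.9,"wz": -0.0256,"fingers": 80}
  newtons: 20

```text
schema error: expected keys wx, wy, wz, dx, dy, dz, fingers
```

```bash
cat >> h.py <<'E'
def go(x,y,z,yaw=None):
    s=robot.read_state();p=np.array(s["tool_pos"]);R=cv2.Rodrigues(np.array(s["orientation"],float))[0]
    j=R[:,1];j=j if j[1]>0 else -j
    print("t",round(s["t"],2),"pos",np.round(p,4),"todo cm",np.round(100*(np.array([x,y,z])-p),2),"jaw ang",round(np.arctan2(-j[0],j[1]),3),"zax",np.round(R[:,2],3),"F",np.round(s["force"],1),"op",round(s["opening"],4))
E
python3 - <<'E'
from h import *
go(.606,-.335,.16)
E
```

```text
t 0.1 pos [ 0.1331 -0.5845  0.2177] todo cm [47.29 24.95 -5.77] jaw ang 0.224 zax [-0.     0.002 -1.   ] F [ 0.2  0.1 -0. ] op 0.0926
```

Call:
send_rows:
  series:
    - {"dx": 3.6,"dy": 1.9,"dz": 0,"wx": 0,"wy": 0,"wz": -0.026,"fingers": 80}
    - {"dx": 3.6,"dy": 1.9,"dz": 0,"wx": 0,"wy": 0,"wz": -0.026,"fingers": 80}
    - {"dx": 3.6,"dy": 1.9,"dz": 0,"wx": 0,"wy": 0,"wz": -0.026,"fingers": 80}
    - {"dx": 3.6,"dy": 1.9,"dz": 0,"wx": 0,"wy": 0,"wz": -0.026,"fingers": 80}
    - {"dx": 3.6,"dy": 1.9,"dz": 0,"wx": 0,"wy": 0,"wz": -0.026,"fingers": 80}
    - {"dx": 3.6,"dy": 1.9,"dz": 0,"wx": 0,"wy": 0,"wz": -0.026,"fingers": 80}
    - {"dx": 3.6,"dy": 1.9,"dz": 0,"wx": 0,"wy": 0,"wz": -0.026,"fingers": 80}
    - {"dx": 3.6,"dy": 1.9,"dz": 0,"wx": 0,"wy": 0,"wz": -0.026,"fingers": 80}
    - {"dx": 3.6,"dy": 1.9,"dz": 0,"wx": 0,"wy": 0,"wz": -0.026,"fingers": 80}
    - {"dx": 3.6,"dy": 1.9,"dz": 0,"wx": 0,"wy": 0,"wz": -0.026,"fingers": 80}
    - {"dx": 3.6,"dy": 1.9,"dz": 0,"wx": 0,"wy": 0,"wz": -0.026,"fingers": 80}
    - {"dx": 3.6,"dy": 1.9,"dz": 0,"wx": 0,"wy": 0,"wz": -0.026,"fingers": 80}
  newtons: 20

```text
t: 1.1
tool_pos: [0.5655, -0.3477, 0.2111]
orientation: [-3.127, 0.184, 0.011]
force: [0.6, -1.6, -0.1]
opening: 0.0639
```

Run:
```python
from h import *
go(.606,-.335,.16)
```

```text
t 1.1 pos [ 0.5655 -0.3477  0.2111] todo cm [ 4.05  1.27 -5.11] jaw ang -0.118 zax [-0.007  0.01  -1.   ] F [ 0.6 -1.6 -0.1] op 0.0639
```

Call:
send_rows:
  series:
    - {"dx": 2.0,"dy": 0.6,"dz": -2.5,"wx": -0.01,"wy": -0.007,"wz": 0,"fingers": 80}
    - {"dx": 2.0,"dy": 0.6,"dz": -2.5,"wx": 0,"wy": 0,"wz": 0,"fingers": 80}
    - {"dx": 0,"dy": 0,"dz": -2.5,"wx": 0,"wy": 0,"wz": 0,"fingers": 80}
    - {"dx": 0,"dy": 0,"dz": 0,"wx": 0,"wy": 0,"wz": 0,"fingers": 80}
  newtons: 20

```text
t: 1.43
tool_pos: [0.6154, -0.3269, 0.1331]
orientation: [-3.137, 0.172, -0.007]
force: [-1.6, -0.1, -1.8]
opening: 0.0641
```

Run:
```python
from h import *
go(.606,-.335,.12)
for n,b in(("side",(280,80,410,210)),("top",(390,140,520,270))):
    im=robot.read_camera(n);crop(im,*b,4,f"pics/{n}1.png")
p=np.array(robot.read_state()["tool_pos"])
print(proj("side",p),proj("top",p))
a=cv2.imread("pics/side1.png");b=cv2.imread("pics/top1.png");cv2.imwrite("pics/both1.png",cv2.resize(np.hstack([a,b]),(800,400)))
```

```text
t 1.43 pos [ 0.6154 -0.3269  0.1331] todo cm [-0.94 -0.81 -1.31] jaw ang -0.11 zax [ 0.004 -0.    -1.   ] F [-1.6 -0.1 -1.8] op 0.0641
[324.46546729 123.3460043 ] [447.41536629 180.10625593]
```

View pics/both1.png

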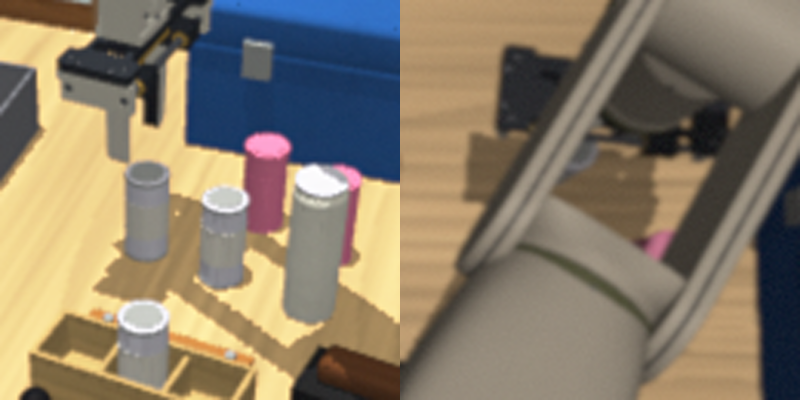

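Call:
send_rows:
  series:
    - {"dx": -0.9,"dy": -0.8,"dz": 0,"wx": 0,"wy": 0,"wz": 0,"fingers": 80}
    - {"dx": 0,"dy": 0,"dz": 0,"wx": 0,"wy": 0,"wz": 0,"fingers": 80}
    - {"dx": 0,"dy": 0,"dz": 0,"wx": 0,"wy": 0,"wz": 0,"fingers": 80}

```text
t: 1.78
tool_pos: [0.6071, -0.3404, 0.1447]
orientation: [3.13, -0.176, 0.023]
force: [-0.4, -0.3, 0.6]
opening: 0.0635
```

Run:
```python
from h import *
go(.606,-.335,.062)
im=robot.read_camera("side");crop(im,280,80,410,180,6,"pics/side2.png")
p=np.array(robot.read_state()["tool_pos"]);print((proj("side",p)-[280,80])*6)
```

```text
t 1.78 pos [ 0.6071 -0.3404  0.1447] todo cm [-0.11  0.54 -8.27] jaw ang -0.113 zax [ 0.014 -0.007 -1.   ] F [-0.4 -0.3  0.6] op 0.0635
[293.34896605 239.82735839]
```

View pics/side2.png

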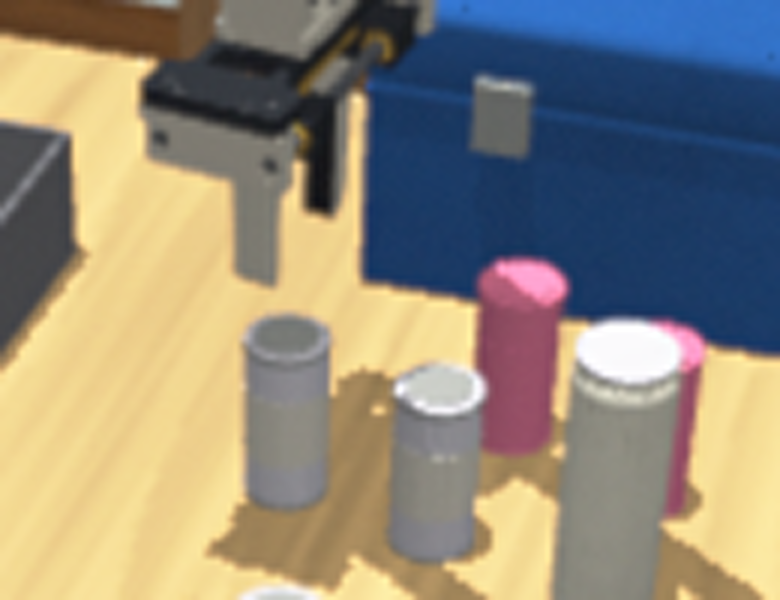

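Call:
send_rows:
  series:
    - {"dx": -0.1,"dy": 0.5,"dz": -2,"wx": 0.007,"wy": 0.014,"wz": 0,"fingers": 80}
    - {"dx": 0,"dy": 0,"dz": -2,"wx": 0,"wy": 0,"wz": 0,"fingers": 80}
    - {"dx": 0,"dy": 0,"dz": 0,"wx": 0,"wy": 0,"wz": 0,"fingers": 80}
    - {"dx": 0,"dy": 0,"dz": 0,"wx": 0,"wy": 0,"wz": 0,"fingers": 80}

```text
t: 2.17
tool_pos: [0.6066, -0.3385, 0.1077]
orientation: [3.132, -0.183, 0.009]
force: [0.2, -0.5, 1.1]
opening: 0.0641
```

Run:
```python
from h import *
go(.606,-.335,.062)
```

```text
t 2.17 pos [ 0.6066 -0.3385  0.1077] todo cm [-0.06  0.35 -4.57] jaw ang -0.117 zax [ 0.006 -0.004 -1.   ] F [ 0.2 -0.5  1.1] op 0.0641
```

Call:
send_rows:
  series:
    - {"dx": 0,"dy": 0.3,"dz": -1.5,"wx": 0.004,"wy": 0.006,"wz": 0,"fingers": 80}
    - {"dx": 0,"dy": 0,"dz": -1.5,"wx": 0,"wy": 0,"wz": 0,"fingers": 80}
    - {"dx": 0,"dy": 0,"dz": -1.5,"wx": 0,"wy": 0,"wz": 0,"fingers": 80}
    - {"dx": 0,"dy": 0,"dz": 0,"wx": 0,"wy": 0,"wz": 0,"fingers": 80}
    - {"dx": 0,"dy": 0,"dz": 0,"wx": 0,"wy": 0,"wz": 0,"fingers": 80}

```text
t: 2.58
tool_pos: [0.6067, -0.3347, 0.059]
orientation: [-3.136, 0.183, 0.002]
force: [-0.5, -0.2, 1.1]
opening: 0.0639
```

Run:
```python
from h import *
go(.606,-.335,.062)
im=robot.read_camera("side");crop(im,280,80,410,180,6,"pics/side3.png")
```

```text
t 2.58 pos [ 0.6067 -0.3347  0.059 ] todo cm [-0.07 -0.03  0.3 ] jaw ang -0.117 zax [-0.001  0.    -1.   ] F [-0.5 -0.2  1.1] op 0.0639
```

View pics/side3.png

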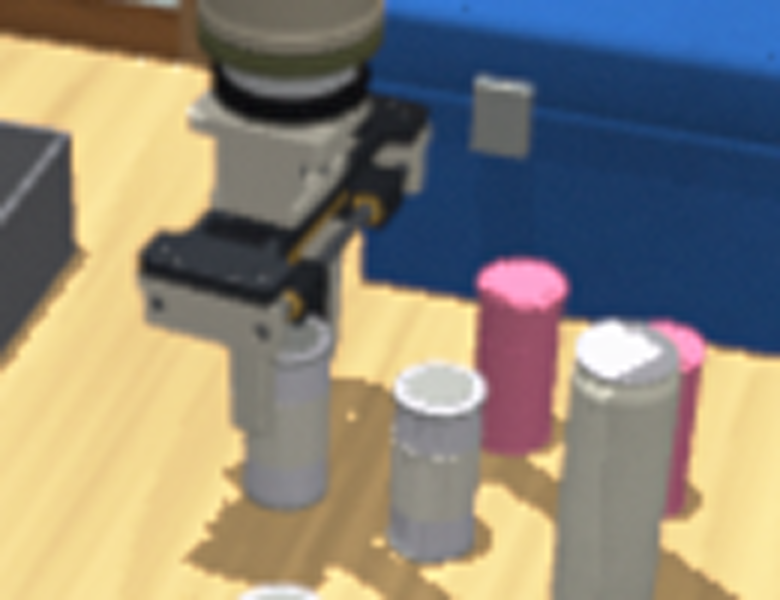

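Call:
send_rows:
  series:
    - {"dx": 0,"dy": 0,"dz": 0,"wx": 0,"wy": 0,"wz": 0,"fingers": 200}
    - {"dx": 0,"dy": 0,"dz": 0,"wx": 0,"wy": 0,"wz": 0,"fingers": 200}
    - {"dx": 0,"dy": 0,"dz": 0,"wx": 0,"wy": 0,"wz": 0,"fingers": 200}
    - {"dx": 0,"dy": 0,"dz": 0,"wx": 0,"wy": 0,"wz": 0,"fingers": 200}
    - {"dx": 0,"dy": 0,"dz": 0,"wx": 0,"wy": 0,"wz": 0,"fingers": 200}
    - {"dx": 0,"dy": 0,"dz": 0,"wx": 0,"wy": 0,"wz": 0,"fingers": 200}
  newtons: 30

```text
t: 3.13
tool_pos: [0.6075, -0.3352, 0.0612]
orientation: [3.135, -0.183, 0.001]
force: [-0.4, -0.8, -2.2]
opening: 0.0437
```

Run:
```python
from h import *
go(.596,-.1245,.20)
for i,p in(("crate corners top",[(361.4,180.6),(383,183.4),(376.6,246.6),(354,244.4)]),):
    P=np.array([plane("top",(a-.4,b-.4),.05) for a,b in p]);print(P.mean(0))
print(plane("top",(371,209.4),.1),plane("side",(326.2,182.6),.1))
```

```text
t 3.13 pos [ 0.6075 -0.3352  0.0612] todo cm [-1.15 21.07 13.88] jaw ang -0.117 zax [ 0.001 -0.001 -1.   ] F [-0.4 -0.8 -2.2] op 0.0437
[ 0.53227746 -0.11745997  0.05      ]
[ 0.53650728 -0.12063504  0.1       ] [ 0.53980509 -0.11666158  0.1       ]
```

Call:
send_rows:
  series:
    - {"dx": 0,"dy": 0,"dz": 2,"wx": 0,"wy": 0,"wz": 0,"fingers": 200}
    - {"dx": 0,"dy": 0,"dz": 3,"wx": 0,"wy": 0,"wz": 0,"fingers": 200}
    - {"dx": 0,"dy": 0,"dz": 3,"wx": 0,"wy": 0,"wz": 0,"fingers": 200}
    - {"dx": 0,"dy": 0.5,"dz": 2,"wx": 0,"wy": 0,"wz": 0,"fingers": 200}
    - {"dx": -0.1,"dy": 2,"dz": 1,"wx": 0,"wy": 0,"wz": 0,"fingers": 200}
    - {"dx": -0.1,"dy": 2.5,"dz": 0,"wx": 0,"wy": 0,"wz": 0,"fingers": 200}
    - {"dx": -0.1,"dy": 2.5,"dz": 0,"wx": 0,"wy": 0,"wz": 0,"fingers": 200}
    - {"dx": -0.1,"dy": 2.5,"dz": 0,"wx": 0,"wy": 0,"wz": 0,"fingers": 200}
    - {"dx": -0.1,"dy": 2.5,"dz": 0,"wx": 0,"wy": 0,"wz": 0,"fingers": 200}
    - {"dx": -0.1,"dy": 2.5,"dz": 0,"wx": 0,"wy": 0,"wz": 0,"fingers": 200}
    - {"dx": -0.1,"dy": 2.5,"dz": 0,"wx": 0,"wy": 0,"wz": 0,"fingers": 200}
    - {"dx": -0.1,"dy": 1.5,"dz": 0,"wx": 0,"wy": 0,"wz": 0,"fingers": 200}
    - {"dx": 0,"dy": 0,"dz": 0,"wx": 0,"wy": 0,"wz": 0,"fingers": 200}
    - {"dx": 0,"dy": 0,"dz": 0,"wx": 0,"wy": 0,"wz": 0,"fingers": 200}

```text
t: 4.3
tool_pos: [0.594, -0.1366, 0.1734]
orientation: [-3.134, 0.188, 0.005]
force: [0.9, 0.0, -2.7]
opening: 0.0436
```

Run:
```python
from h import *
go(.597,-.125,.12)
```

```text
t 4.3 pos [ 0.594  -0.1366  0.1734] todo cm [ 0.3   1.16 -5.34] jaw ang -0.12 zax [-0.003  0.002 -1.   ] F [ 0.9  0.  -2.7] op 0.0436
```

Tin lifted. Move over the far cell and look before lowering.

Call:
send_rows:
  series:
    - {"dx": 0.3,"dy": 1.1,"dz": -2,"wx": 0,"wy": 0,"wz": 0,"fingers": 200}
    - {"dx": 0,"dy": 0,"dz": -2,"wx": 0,"wy": 0,"wz": 0,"fingers": 200}
    - {"dx": 0,"dy": 0,"dz": 0,"wx": 0,"wy": 0,"wz": 0,"fingers": 200}
    - {"dx": 0,"dy": 0,"dz": 0,"wx": 0,"wy": 0,"wz": 0,"fingers": 200}
    - {"dx": 0,"dy": 0,"dz": 0,"wx": 0,"wy": 0,"wz": 0,"fingers": 200}

```text
t: 4.72
tool_pos: [0.598, -0.1301, 0.1342]
orientation: [3.135, -0.192, -0.002]
force: [0.1, 0.1, -3.1]
opening: 0.0437
```

Run:
```python
from h import *
go(.597,-.125,.067)
for n,b in(("side",(270,120,400,230)),("top",(340,150,470,260))):
    im=robot.read_camera(n);crop(im,*b,6,f"pics/{n}4.png")
a=cv2.imread("pics/side4.png");b=cv2.imread("pics/top4.png");cv2.imwrite("pics/both4.png",cv2.resize(np.hstack([a,b]),(800,338)))
```

```text
t 4.72 pos [ 0.598  -0.1301  0.1342] todo cm [-0.1   0.51 -6.72] jaw ang -0.122 zax [-0.001 -0.    -1.   ] F [ 0.1  0.1 -3.1] op 0.0437
```

View pics/side4.png

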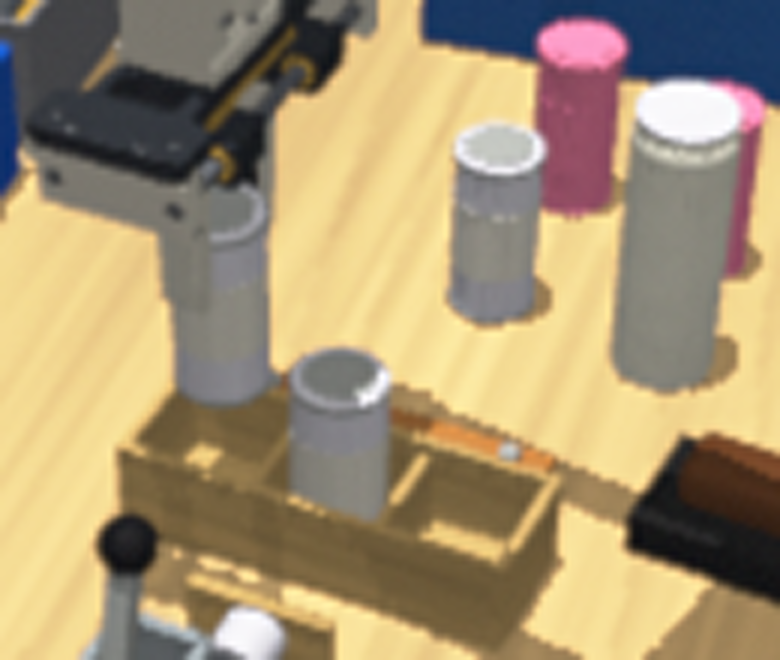

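View pics/top4.png

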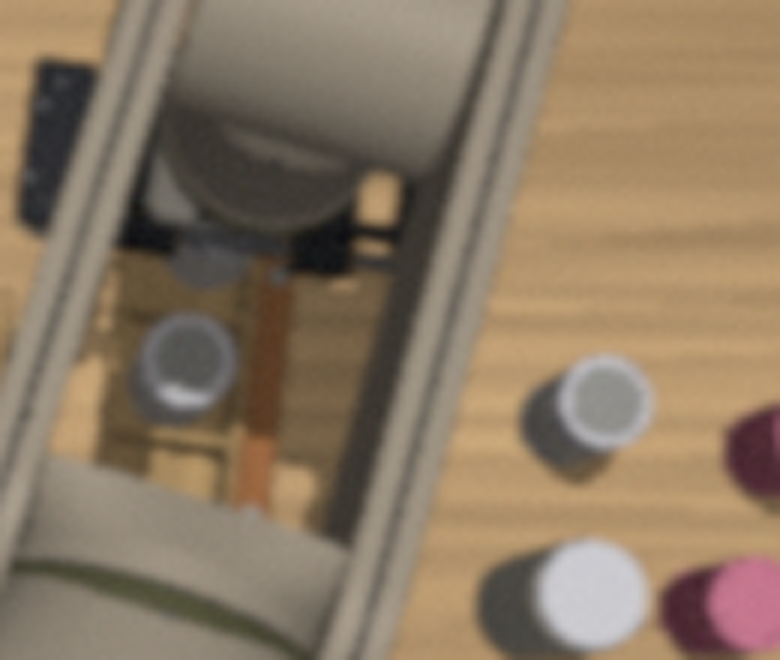

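Call:
send_rows:
  series:
    - {"dx": -0.1,"dy": 0.6,"dz": 0,"wx": 0,"wy": 0,"wz": 0.008,"fingers": 200}
    - {"dx": 0,"dy": 0,"dz": 0,"wx": 0,"wy": 0,"wz": 0,"fingers": 200}
    - {"dx": 0,"dy": 0,"dz": -1.2,"wx": 0,"wy": 0,"wz": 0,"fingers": 200}
    - {"dx": 0,"dy": 0,"dz": -1.2,"wx": 0,"wy": 0,"wz": 0,"fingers": 200}
    - {"dx": 0,"dy": 0,"dz": 0,"wx": 0,"wy": 0,"wz": 0,"fingers": 200}
    - {"dx": 0,"dy": 0,"dz": 0,"wx": 0,"wy": 0,"wz": 0,"fingers": 200}

```text
t: 5.32
tool_pos: [0.5995, -0.125, 0.1125]
orientation: [3.134, -0.18, 0.01]
force: [0.7, -0.1, -2.6]
opening: 0.0438
```

Run:
```python
from h import *
go(.597,-.125,.067)
im=robot.read_camera("side");crop(im,270,120,400,230,6,"pics/side5.png")
```

```text
t 5.32 pos [ 0.5995 -0.125   0.1125] todo cm [-0.25  0.   -4.55] jaw ang -0.115 zax [ 0.006 -0.003 -1.   ] F [ 0.7 -0.1 -2.6] op 0.0438
```

View pics/side5.png

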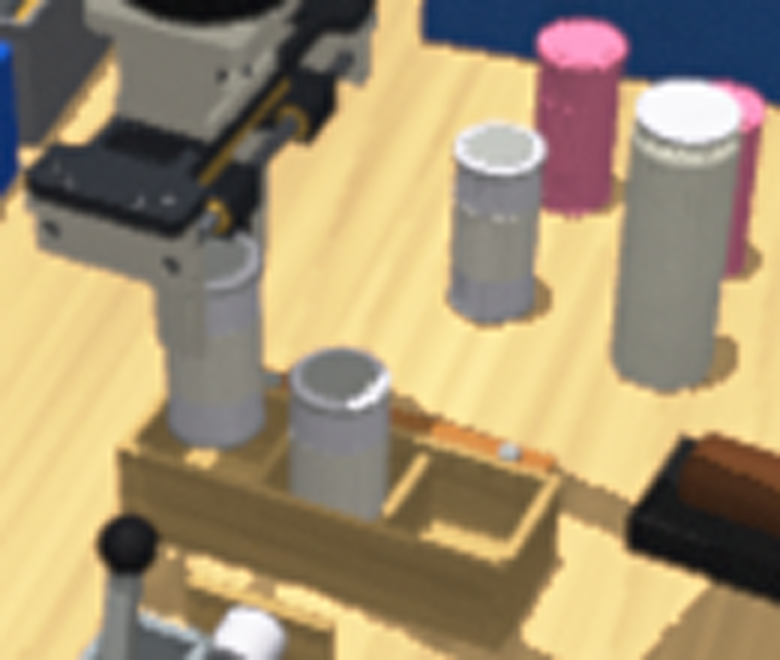

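Call:
send_rows:
  series:
    - {"dx": -0.3,"dy": 0,"dz": -1,"wx": 0.003,"wy": 0.006,"wz": 0,"fingers": 200}
    - {"dx": 0,"dy": 0,"dz": -1.2,"wx": 0,"wy": 0,"wz": 0,"fingers": 200}
    - {"dx": 0,"dy": 0,"dz": -1.2,"wx": 0,"wy": 0,"wz": 0,"fingers": 200}
    - {"dx": 0,"dy": 0,"dz": -0.3,"wx": 0,"wy": 0,"wz": 0,"fingers": 200}
    - {"dx": 0,"dy": 0,"dz": 0,"wx": 0,"wy": 0,"wz": 0,"fingers": 200}
    - {"dx": 0,"dy": 0,"dz": 0,"wx": 0,"wy": 0,"wz": 0,"fingers": 200}

```text
t: 5.87
tool_pos: [0.5946, -0.1247, 0.0695]
orientation: [-3.135, 0.18, 0.006]
force: [0.0, 0.1, -2.9]
opening: 0.0436
```

Run:
```python
from h import *
go(.597,-.125,.067)
im=robot.read_camera("side");crop(im,270,120,400,230,6,"pics/side6.png")
```

```text
t 5.87 pos [ 0.5946 -0.1247  0.0695] todo cm [ 0.24 -0.03 -0.25] jaw ang -0.115 zax [-0.004  0.002 -1.   ] F [ 0.   0.1 -2.9] op 0.0436
```

View pics/side6.png

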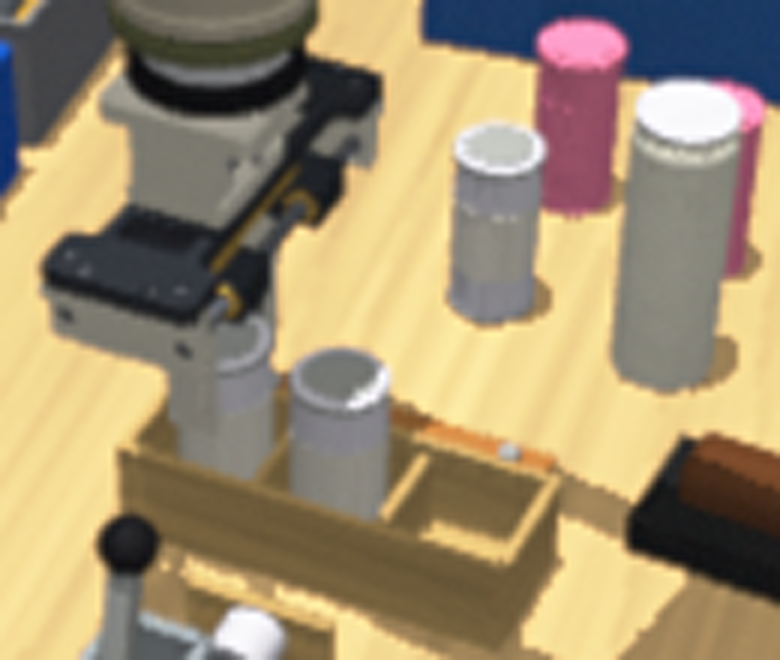

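Call:
send_rows:
  series:
    - {"dx": 0.3,"dy": 0,"dz": -0.3,"wx": -0.002,"wy": -0.004,"wz": 0,"fingers": 200}
    - {"dx": 0,"dy": 0,"dz": 0,"wx": 0,"wy": 0,"wz": 0,"fingers": 200}
    - {"dx": 0,"dy": 0,"dz": 0,"wx": 0,"wy": 0,"wz": 0,"fingers": 200}

```text
t: 6.17
tool_pos: [0.5989, -0.1249, 0.0676]
orientation: [3.136, -0.18, 0.005]
force: [-0.5, -0.1, -2.7]
opening: 0.0439
```

Run:
```python
from h import *
go(.597,-.125,.067)
print(proj("side",(.597,-.125,.1))-proj("side",(.536,-.118,.1)))
```

```text
t 6.17 pos [ 0.5989 -0.1249  0.0676] todo cm [-0.19 -0.01 -0.06] jaw ang -0.115 zax [ 0.003 -0.001 -1.   ] F [-0.5 -0.1 -2.7] op 0.0439
[-20.88965733  -6.37520909]
```

Call:
send_rows:
  series:
    - {"dx": 0,"dy": 0,"dz": -0.1,"wx": 0,"wy": 0,"wz": 0,"fingers": 200}
    - {"dx": 0,"dy": 0,"dz": 0,"wx": 0,"wy": 0,"wz": 0,"fingers": 110}
    - {"dx": 0,"dy": 0,"dz": 0,"wx": 0,"wy": 0,"wz": 0,"fingers": 80}
    - {"dx": 0,"dy": 0,"dz": 0,"wx": 0,"wy": 0,"wz": 0,"fingers": 80}
    - {"dx": 0,"dy": 0,"dz": 0,"wx": 0,"wy": 0,"wz": 0,"fingers": 80}
    - {"dx": 0,"dy": 0,"dz": 1,"wx": 0,"wy": 0,"wz": 0,"fingers": 80}
    - {"dx": 0,"dy": 0,"dz": 2,"wx": 0,"wy": 0,"wz": 0,"fingers": 80}
    - {"dx": 0,"dy": 0,"dz": 3,"wx": 0,"wy": 0,"wz": 0,"fingers": 80}
    - {"dx": 0,"dy": -1,"dz": 2,"wx": 0,"wy": 0,"wz": 0,"fingers": 80}
    - {"dx": -0.5,"dy": -2.5,"dz": 0,"wx": 0,"wy": 0,"wz": 0,"fingers": 80}
    - {"dx": -1,"dy": -3,"dz": 0,"wx": 0,"wy": 0,"wz": 0,"fingers": 80}
    - {"dx": -1,"dy": -3,"dz": 0,"wx": 0,"wy": 0,"wz": 0,"fingers": 80}
    - {"dx": -1,"dy": -3,"dz": 0,"wx": 0,"wy": 0,"wz": 0,"fingers": 80}
    - {"dx": -1,"dy": -3,"dz": 0,"wx": 0,"wy": 0,"wz": 0,"fingers": 80}
    - {"dx": -1,"dy": -2.5,"dz": 0,"wx": 0,"wy": 0,"wz": 0,"fingers": 80}
    - {"dx": -0.5,"dy": -0.5,"dz": 0,"wx": 0,"wy": 0,"wz": 0,"fingers": 80}
    - {"dx": 0,"dy": 0,"dz": 0,"wx": 0,"wy": 0,"wz": 0,"fingers": 80}
    - {"dx": 0,"dy": 0,"dz": 0,"wx": 0,"wy": 0,"wz": 0,"fingers": 80}

```text
t: 7.67
tool_pos: [0.5404, -0.318, 0.1683]
orientation: [3.128, -0.174, 0.032]
force: [0.1, -0.0, -0.9]
opening: 0.0635
```

Run:
```python
from h import *
go(.522,-.317,.12)
im=robot.read_camera("side");crop(im,270,120,400,230,6,"pics/side7.png")
```

```text
t 7.67 pos [ 0.5404 -0.318   0.1683] todo cm [-1.84  0.1  -4.83] jaw ang -0.111 zax [ 0.02  -0.009 -1.   ] F [ 0.1 -0.  -0.9] op 0.0635
```

View pics/side7.png

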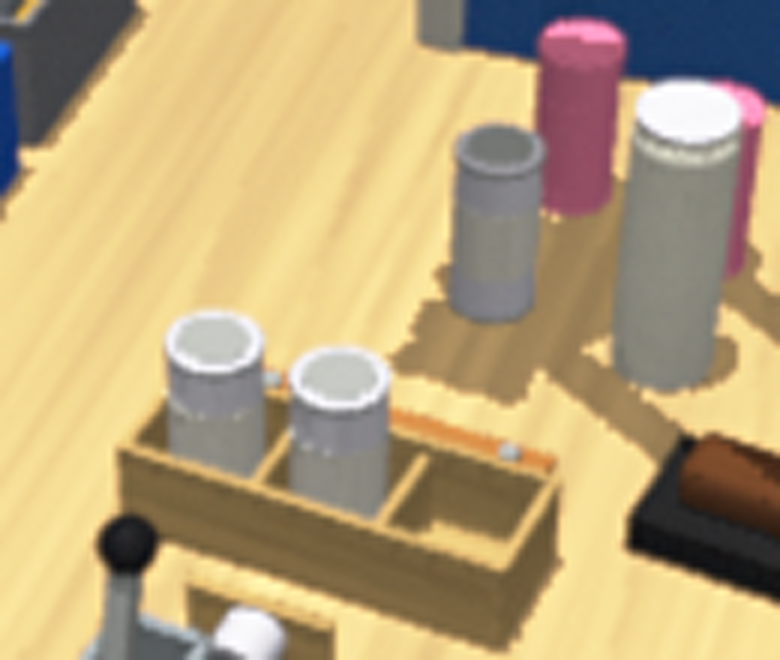

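Tin A stands upright in the far cell (rim at crop (214,343)). Candidates for tin_b: the silver tin at side px (353,145), and the pink ones at (367,125) and (390,135). The silver one is meant and the crop confirms it.

Call:
send_rows:
  series:
    - {"dx": -0.9,"dy": 0,"dz": -1.5,"wx": 0.009,"wy": 0.02,"wz": 0,"fingers": 80}
    - {"dx": -0.9,"dy": 0,"dz": -1.5,"wx": 0,"wy": 0,"wz": 0,"fingers": 80}
    - {"dx": 0,"dy": 0,"dz": -1,"wx": 0,"wy": 0,"wz": 0,"fingers": 80}
    - {"dx": 0,"dy": 0,"dz": 0,"wx": 0,"wy": 0,"wz": 0,"fingers": 80}
    - {"dx": 0,"dy": 0,"dz": 0,"wx": 0,"wy": 0,"wz": 0,"fingers": 80}

```text
t: 8.13
tool_pos: [0.5233, -0.3115, 0.1248]
orientation: [-3.135, 0.163, 0.006]
force: [0.5, 0.4, 0.2]
opening: 0.0639
```

Run:
```python
from h import *
go(.522,-.317,.061)
im=robot.read_camera("side");crop(im,290,80,420,190,6,"pics/side8.png")
```

```text
t 8.13 pos [ 0.5233 -0.3115  0.1248] todo cm [-0.13 -0.55 -6.38] jaw ang -0.104 zax [-0.004  0.003 -1.   ] F [0.5 0.4 0.2] op 0.0639
```

View pics/side8.png

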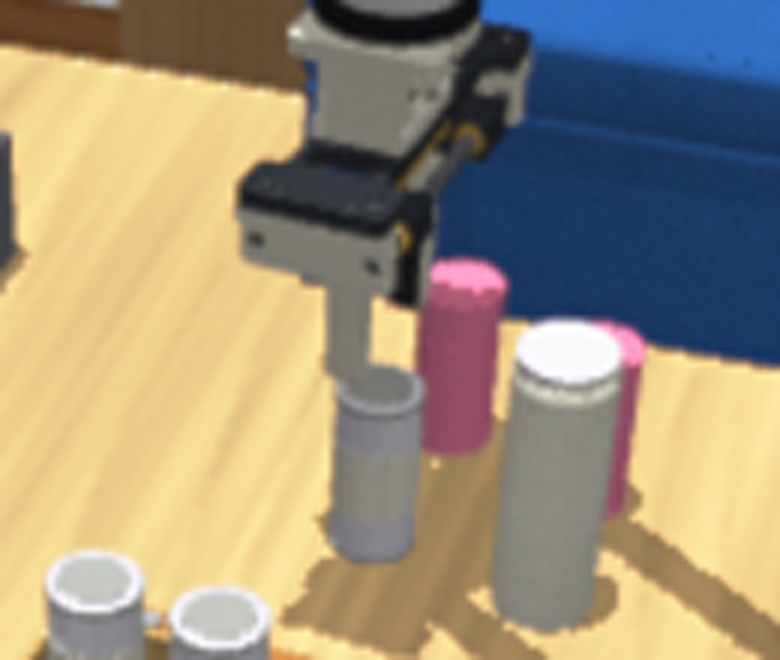

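Call:
send_rows:
  series:
    - {"dx": -0.1,"dy": -0.5,"dz": -1,"wx": -0.003,"wy": -0.004,"wz": -0.01,"fingers": 80}
    - {"dx": 0,"dy": 0,"dz": -1,"wx": 0,"wy": 0,"wz": 0,"fingers": 80}
    - {"dx": 0,"dy": 0,"dz": 0,"wx": 0,"wy": 0,"wz": 0,"fingers": 80}
    - {"dx": 0,"dy": 0,"dz": 0,"wx": 0,"wy": 0,"wz": 0,"fingers": 80}

```text
t: 8.52
tool_pos: [0.5237, -0.3165, 0.1036]
orientation: [3.136, -0.178, 0.003]
force: [0.6, 0.3, -0.1]
opening: 0.0638
```

Run:
```python
from h import *
go(.522,-.317,.061)
```

```text
t 8.52 pos [ 0.5237 -0.3165  0.1036] todo cm [-0.17 -0.05 -4.26] jaw ang -0.113 zax [ 0.002 -0.001 -1.   ] F [ 0.6  0.3 -0.1] op 0.0638
```

Call:
send_rows:
  series:
    - {"dx": -0.1,"dy": 0,"dz": -1.4,"wx": 0,"wy": 0,"wz": 0,"fingers": 80}
    - {"dx": 0,"dy": 0,"dz": -1.4,"wx": 0,"wy": 0,"wz": 0,"fingers": 80}
    - {"dx": 0,"dy": 0,"dz": -1.4,"wx": 0,"wy": 0,"wz": 0,"fingers": 80}
    - {"dx": 0,"dy": 0,"dz": 0,"wx": 0,"wy": 0,"wz": 0,"fingers": 80}
    - {"dx": 0,"dy": 0,"dz": 0,"wx": 0,"wy": 0,"wz": 0,"fingers": 80}
    - {"dx": 0,"dy": 0,"dz": 0,"wx": 0,"wy": 0,"wz": 0,"fingers": 200}
    - {"dx": 0,"dy": 0,"dz": 0,"wx": 0,"wy": 0,"wz": 0,"fingers": 200}
    - {"dx": 0,"dy": 0,"dz": 0,"wx": 0,"wy": 0,"wz": 0,"fingers": 200}
    - {"dx": 0,"dy": 0,"dz": 0,"wx": 0,"wy": 0,"wz": 0,"fingers": 200}
    - {"dx": 0,"dy": 0,"dz": 0,"wx": 0,"wy": 0,"wz": 0,"fingers": 200}
    - {"dx": 0,"dy": 0,"dz": 0,"wx": 0,"wy": 0,"wz": 0,"fingers": 200}

```text
t: 9.43
tool_pos: [0.5247, -0.3182, 0.0632]
orientation: [3.133, -0.178, 0.01]
force: [-0.6, -0.0, -2.0]
opening: 0.0434
```

Run:
```python
from h import *
go(.4745,-.111,.17)
```

```text
t 9.43 pos [ 0.5247 -0.3182  0.0632] todo cm [-5.02 20.72 10.68] jaw ang -0.114 zax [ 0.006 -0.004 -1.   ] F [-0.6 -0.  -2. ] op 0.0434
```

Call:
send_rows:
  series:
    - {"dx": 0,"dy": 0,"dz": 2,"wx": 0,"wy": 0,"wz": 0,"fingers": 200}
    - {"dx": 0,"dy": 0,"dz": 3,"wx": 0,"wy": 0,"wz": 0,"fingers": 200}
    - {"dx": 0,"dy": 0,"dz": 3,"wx": 0,"wy": 0,"wz": 0,"fingers": 200}
    - {"dx": 0,"dy": 0.5,"dz": 2,"wx": 0,"wy": 0,"wz": 0,"fingers": 200}
    - {"dx": -0.5,"dy": 2,"dz": 1,"wx": 0,"wy": 0,"wz": 0,"fingers": 200}
    - {"dx": -0.6,"dy": 2.5,"dz": 0,"wx": 0,"wy": 0,"wz": 0,"fingers": 200}
    - {"dx": -0.6,"dy": 2.5,"dz": 0,"wx": 0,"wy": 0,"wz": 0,"fingers": 200}
    - {"dx": -0.6,"dy": 2.5,"dz": 0,"wx": 0,"wy": 0,"wz": 0,"fingers": 200}
    - {"dx": -0.6,"dy": 2.5,"dz": 0,"wx": 0,"wy": 0,"wz": 0,"fingers": 200}
    - {"dx": -0.6,"dy": 2.5,"dz": 0,"wx": 0,"wy": 0,"wz": 0,"fingers": 200}
    - {"dx": -0.6,"dy": 2.5,"dz": 0,"wx": 0,"wy": 0,"wz": 0,"fingers": 200}
    - {"dx": -0.4,"dy": 1.5,"dz": 0,"wx": 0,"wy": 0,"wz": 0,"fingers": 200}
    - {"dx": 0,"dy": 0,"dz": 0,"wx": 0,"wy": 0,"wz": 0,"fingers": 200}
    - {"dx": 0,"dy": 0,"dz": 0,"wx": 0,"wy": 0,"wz": 0,"fingers": 200}

```text
t: 10.6
tool_pos: [0.4743, -0.1197, 0.1781]
orientation: [3.134, -0.182, 0.011]
force: [0.3, 0.2, -1.8]
opening: 0.0434
```

Run:
```python
from h import *
go(.477,-.111,.13)
```

```text
t 10.6 pos [ 0.4743 -0.1197  0.1781] todo cm [ 0.27  0.87 -4.81] jaw ang -0.116 zax [ 0.007 -0.003 -1.   ] F [ 0.3  0.2 -1.8] op 0.0434
```

Call:
send_rows:
  series:
    - {"dx": 0.3,"dy": 0.9,"dz": -2,"wx": 0.003,"wy": 0.007,"wz": 0,"fingers": 200}
    - {"dx": 0,"dy": 0,"dz": -2,"wx": 0,"wy": 0,"wz": 0,"fingers": 200}
    - {"dx": 0,"dy": 0,"dz": -1,"wx": 0,"wy": 0,"wz": 0,"fingers": 200}
    - {"dx": 0,"dy": 0,"dz": 0,"wx": 0,"wy": 0,"wz": 0,"fingers": 200}
    - {"dx": 0,"dy": 0,"dz": 0,"wx": 0,"wy": 0,"wz": 0,"fingers": 200}
    - {"dx": 0,"dy": 0,"dz": 0,"wx": 0,"wy": 0,"wz": 0,"fingers": 200}

```text
t: 11.1
tool_pos: [0.4793, -0.1149, 0.1287]
orientation: [3.134, -0.186, 0.005]
force: [0.1, 0.3, -1.9]
opening: 0.0433
```

Run:
```python
from h import *
go(.477,-.111,.068)
im=robot.read_camera("side");crop(im,270,120,400,230,6,"pics/side9.png")
```

```text
t 11.1 pos [ 0.4793 -0.1149  0.1287] todo cm [-0.23  0.39 -6.07] jaw ang -0.118 zax [ 0.003 -0.002 -1.   ] F [ 0.1  0.3 -1.9] op 0.0433
```

View pics/side9.png

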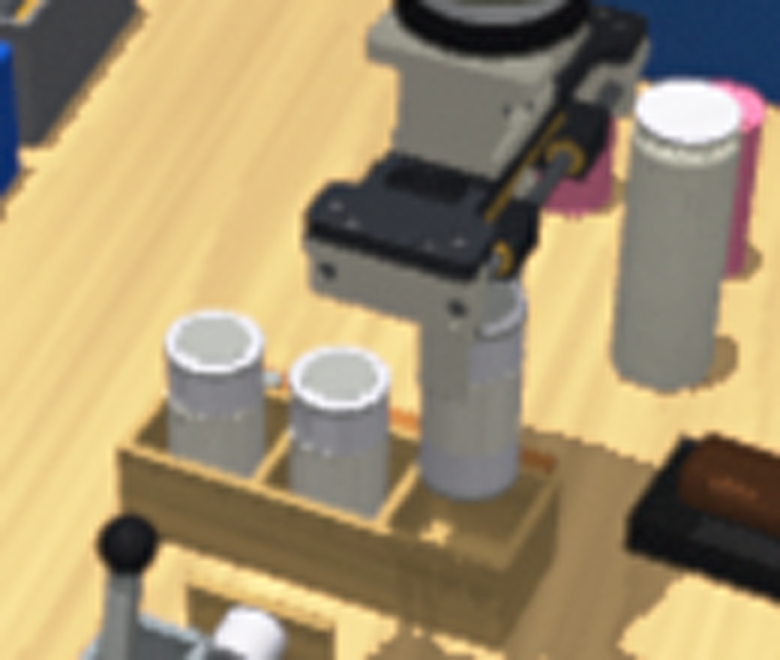

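Call:
send_rows:
  series:
    - {"dx": -0.2,"dy": 0.4,"dz": -1,"wx": 0.002,"wy": 0.003,"wz": 0,"fingers": 200}
    - {"dx": 0,"dy": 0,"dz": -1.2,"wx": 0,"wy": 0,"wz": 0,"fingers": 200}
    - {"dx": 0,"dy": 0,"dz": 0,"wx": 0,"wy": 0,"wz": 0,"fingers": 200}
    - {"dx": 0,"dy": 0,"dz": 0,"wx": 0,"wy": 0,"wz": 0,"fingers": 200}

```text
t: 11.48
tool_pos: [0.479, -0.1118, 0.1074]
orientation: [3.135, -0.187, 0.007]
force: [0.7, 0.8, -1.5]
opening: 0.0435
```

Run:
```python
from h import *
go(.477,-.111,.068)
```

```text
t 11.48 pos [ 0.479  -0.1118  0.1074] todo cm [-0.2   0.08 -3.94] jaw ang -0.119 zax [ 0.004 -0.002 -1.   ] F [ 0.7  0.8 -1.5] op 0.0435
```

Call:
send_rows:
  series:
    - {"dx": -0.2,"dy": 0.1,"dz": -1,"wx": 0.002,"wy": 0.004,"wz": 0,"fingers": 200}
    - {"dx": 0,"dy": 0,"dz": -1.2,"wx": 0,"wy": 0,"wz": 0,"fingers": 200}
    - {"dx": 0,"dy": 0,"dz": -1.2,"wx": 0,"wy": 0,"wz": 0,"fingers": 200}
    - {"dx": 0,"dy": 0,"dz": -0.2,"wx": 0,"wy": 0,"wz": 0,"fingers": 200}
    - {"dx": 0,"dy": 0,"dz": 0,"wx": 0,"wy": 0,"wz": 0,"fingers": 200}
    - {"dx": 0,"dy": 0,"dz": 0,"wx": 0,"wy": 0,"wz": 0,"fingers": 200}

```text
t: 11.98
tool_pos: [0.476, -0.1103, 0.067]
orientation: [-3.135, 0.187, 0.002]
force: [-1.1, 0.5, 1.6]
opening: 0.0436
```

Run:
```python
from h import *
go(.477,-.111,.068)
im=robot.read_camera("side");crop(im,270,120,400,230,6,"pics/side10.png")
```

```text
t 11.98 pos [ 0.476  -0.1103  0.067 ] todo cm [ 0.1  -0.07  0.1 ] jaw ang -0.119 zax [-0.001  0.001 -1.   ] F [-1.1  0.5  1.6] op 0.0436
```

View pics/side10.png

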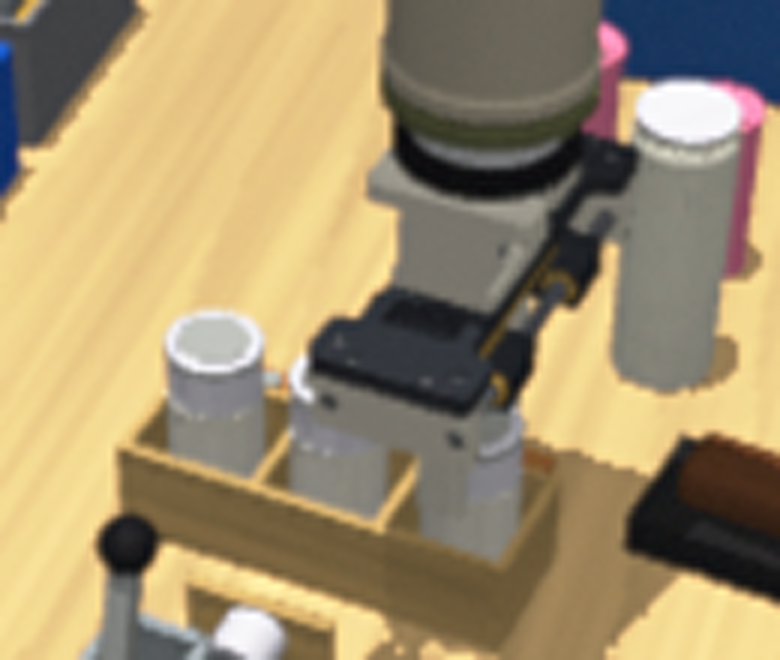

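Call:
send_rows:
  series:
    - {"dx": 0,"dy": 0,"dz": 0,"wx": 0,"wy": 0,"wz": 0,"fingers": 110}
    - {"dx": 0,"dy": 0,"dz": 0,"wx": 0,"wy": 0,"wz": 0,"fingers": 80}
    - {"dx": 0,"dy": 0,"dz": 0,"wx": 0,"wy": 0,"wz": 0,"fingers": 80}
    - {"dx": 0,"dy": 0,"dz": 0,"wx": 0,"wy": 0,"wz": 0,"fingers": 80}
    - {"dx": 0,"dy": 0,"dz": 1,"wx": 0,"wy": 0,"wz": 0,"fingers": 80}
    - {"dx": 0,"dy": 0,"dz": 2,"wx": 0,"wy": 0,"wz": 0,"fingers": 80}
    - {"dx": 0,"dy": 0,"dz": 3,"wx": 0,"wy": 0,"wz": 0,"fingers": 80}
    - {"dx": 0,"dy": 0,"dz": 3,"wx": 0,"wy": 0,"wz": 0,"fingers": 80}
    - {"dx": 0,"dy": 0,"dz": 3,"wx": 0,"wy": 0,"wz": 0,"fingers": 80}
    - {"dx": 0,"dy": 0,"dz": 1,"wx": 0,"wy": 0,"wz": 0,"fingers": 80}
    - {"dx": 0,"dy": 0,"dz": 0,"wx": 0,"wy": 0,"wz": 0,"fingers": 80}
    - {"dx": 0,"dy": 0,"dz": 0,"wx": 0,"wy": 0,"wz": 0,"fingers": 80}

```text
t: 13.03
tool_pos: [0.4769, -0.1105, 0.2105]
orientation: [3.135, -0.187, 0.01]
force: [-0.2, 0.4, -0.2]
opening: 0.0636
```

Run:
```python
from h import *
go(.553,.041,.22)
print(np.round(robot.read_state()["q"],3))
im=robot.read_camera("side");crop(im,270,120,400,230,6,"pics/side11.png")
im=robot.read_camera("top");crop(im,240,150,400,270,5,"pics/top11.png")
```

```text
t 13.03 pos [ 0.4769 -0.1105  0.2105] todo cm [ 7.61 15.15  0.95] jaw ang -0.119 zax [ 0.006 -0.002 -1.   ] F [-0.2  0.4 -0.2] op 0.0636
[-3.330e-01 -1.760e-01  1.804e+00  1.000e-03  1.506e+00  1.357e+00]
```

View pics/side11.png

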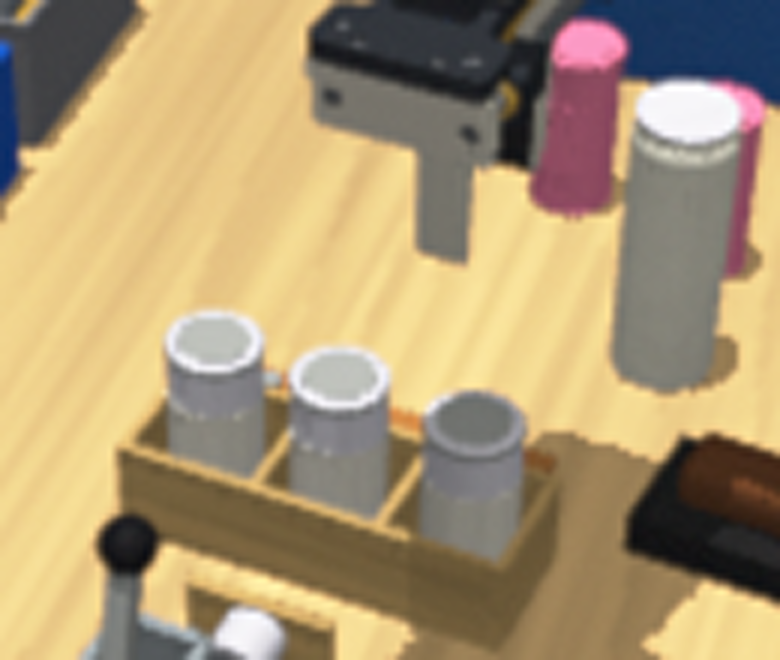

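View pics/top11.png

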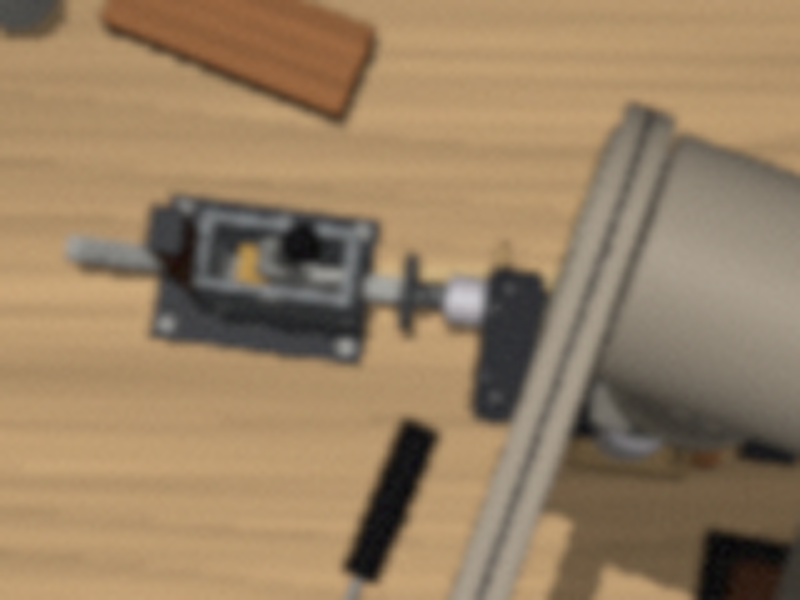

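Call:
send_rows:
  series:
    - {"dx": 0.58,"dy": 1.1,"dz": 0.2,"wx": 0,"wy": 0,"wz": 0.121,"fingers": 255}
    - {"dx": 0.58,"dy": 1.1,"dz": 0.2,"wx": 0,"wy": 0,"wz": 0.121,"fingers": 255}
    - {"dx": 0.58,"dy": 1.1,"dz": 0.1,"wx": 0,"wy": 0,"wz": 0.121,"fingers": 255}
    - {"dx": 0.58,"dy": 1.1,"dz": 0.1,"wx": 0,"wy": 0,"wz": 0.121,"fingers": 255}
    - {"dx": 0.58,"dy": 1.1,"dz": 0,"wx": 0,"wy": 0,"wz": 0.121,"fingers": 255}
    - {"dx": 0.58,"dy": 1.1,"dz": 0,"wx": 0,"wy": 0,"wz": 0.121,"fingers": 255}
    - {"dx": 0.58,"dy": 1.1,"dz": 0,"wx": 0,"wy": 0,"wz": 0.121,"fingers": 255}
    - {"dx": 0.58,"dy": 1.1,"dz": 0,"wx": 0,"wy": 0,"wz": 0.121,"fingers": 255}
    - {"dx": 0.58,"dy": 1.1,"dz": 0,"wx": 0,"wy": 0,"wz": 0.121,"fingers": 255}
    - {"dx": 0.58,"dy": 1.1,"dz": 0,"wx": 0,"wy": 0,"wz": 0.121,"fingers": 255}
    - {"dx": 0.58,"dy": 1.1,"dz": 0,"wx": 0,"wy": 0,"wz": 0.121,"fingers": 255}
    - {"dx": 0.58,"dy": 1.1,"dz": 0,"wx": 0,"wy": 0,"wz": 0.121,"fingers": 255}
    - {"dx": 0,"dy": 0,"dz": 0,"wx": 0,"wy": 0,"wz": 0.1,"fingers": 255}
    - {"dx": 0,"dy": 0,"dz": 0,"wx": 0,"wy": 0,"wz": 0,"fingers": 255}
    - {"dx": 0,"dy": 0,"dz": 0,"wx": 0,"wy": 0,"wz": 0,"fingers": 255}

```text
t: 14.38
tool_pos: [0.5308, 0.0303, 0.1796]
orientation: [-2.3, -2.116, 0.068]
force: [0.2, -0.2, -0.6]
opening: 0.0004
```

Run:
```python
from h import *
go(.553,.041,.15)
im=robot.read_camera("side");crop(im,240,140,370,250,6,"pics/side12.png")
t=cv2.imread("pics/top0.png");print(plane("top",(300.1,197.9),.168),plane("side",(290.9,210.6),.168))
```

```text
t 14.38 pos [0.5308 0.0303 0.1796] todo cm [ 2.22  1.07 -2.96] jaw ang 1.487 zax [-0.043 -0.018 -0.999] F [ 0.2 -0.2 -0.6] op 0.0004
[0.55558824 0.07639199 0.168     ] [0.55751972 0.07998543 0.168     ]
```

View pics/side12.png

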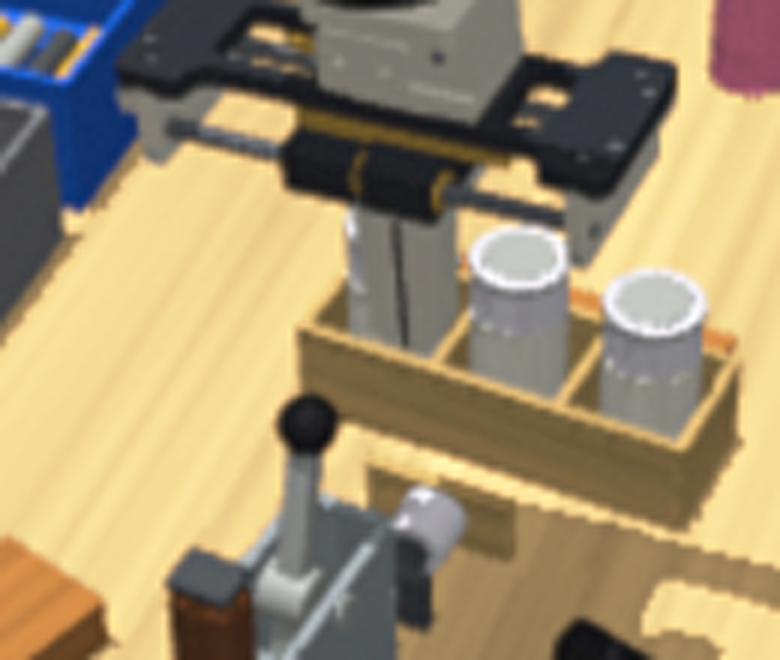

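Call:
send_rows:
  series:
    - {"dx": 1,"dy": 0.3,"dz": 0,"wx": 0.018,"wy": -0.043,"wz": -0.03,"fingers": 255}
    - {"dx": 1,"dy": 0.3,"dz": 0,"wx": 0,"wy": 0,"wz": 0,"fingers": 255}
    - {"dx": 0,"dy": 0,"dz": -1,"wx": 0,"wy": 0,"wz": 0,"fingers": 255}
    - {"dx": 0,"dy": 0,"dz": -1,"wx": 0,"wy": 0,"wz": 0,"fingers": 255}
    - {"dx": 0,"dy": 0,"dz": -0.5,"wx": 0,"wy": 0,"wz": 0,"fingers": 255}
    - {"dx": 0,"dy": 0,"dz": 0,"wx": 0,"wy": 0,"wz": 0,"fingers": 255}
    - {"dx": 0,"dy": 0,"dz": 0,"wx": 0,"wy": 0,"wz": 0,"fingers": 255}

```text
t: 15.02
tool_pos: [0.5468, 0.034, 0.1467]
orientation: [-2.359, -2.065, 0.008]
force: [0.3, 0.5, 0.2]
opening: 0.0004
```

Run:
```python
from h import *
go(.553,.041,.15)
```

```text
t 15.02 pos [0.5468 0.034  0.1467] todo cm [0.62 0.7  0.33] jaw ang 1.438 zax [-0.008  0.001 -1.   ] F [0.3 0.5 0.2] op 0.0004
```

Call:
send_rows:
  series:
    - {"dx": 0.4,"dy": 1,"dz": 0.3,"wx": -0.001,"wy": -0.008,"wz": 0.015,"fingers": 255}
    - {"dx": 0.3,"dy": 1,"dz": 0,"wx": 0,"wy": 0,"wz": 0,"fingers": 255}
    - {"dx": 0.1,"dy": 0.5,"dz": 0,"wx": 0,"wy": 0,"wz": 0,"fingers": 255}
    - {"dx": 0.1,"dy": 0.7,"dz": 0,"wx": 0,"wy": 0,"wz": 0,"fingers": 255}
    - {"dx": 0.1,"dy": 0.7,"dz": 0,"wx": 0,"wy": 0,"wz": 0,"fingers": 255}
    - {"dx": 0,"dy": 0,"dz": 0,"wx": 0,"wy": 0,"wz": 0,"fingers": 255}

```text
t: 15.52
tool_pos: [0.5577, 0.0743, 0.1531]
orientation: [2.344, 2.084, -0.004]
force: [-0.3, -2.1, -3.0]
opening: 0.0004
```

Run:
```python
from h import *
go(.559,.094,.15)
im=robot.read_camera("side");crop(im,240,140,370,250,6,"pics/side13.png")
```

```text
t 15.52 pos [0.5577 0.0743 0.1531] todo cm [ 0.13  1.97 -0.31] jaw ang 1.454 zax [ 0.002 -0.005 -1.   ] F [-0.3 -2.1 -3. ] op 0.0004
```

View pics/side13.png

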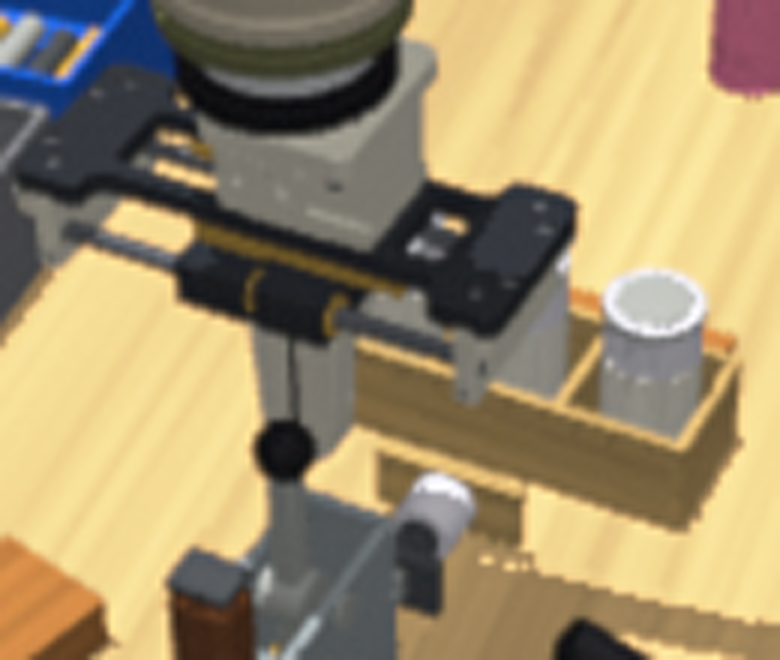

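Call:
send_rows:
  series:
    - {"dx": 0,"dy": 0.7,"dz": 0,"wx": 0,"wy": 0,"wz": 0,"fingers": 255}
    - {"dx": 0.1,"dy": 0.7,"dz": 0,"wx": 0,"wy": 0,"wz": 0,"fingers": 255}
    - {"dx": 0.1,"dy": 0.5,"dz": 0,"wx": 0,"wy": 0,"wz": 0,"fingers": 255}
    - {"dx": 0,"dy": 0,"dz": 0,"wx": 0,"wy": 0,"wz": 0,"fingers": 255}
    - {"dx": 0,"dy": 0,"dz": 0,"wx": 0,"wy": 0,"wz": 0,"fingers": 255}

```text
t: 15.98
tool_pos: [0.5597, 0.0912, 0.1538]
orientation: [2.341, 2.082, -0.01]
force: [-1.4, -3.4, 1.2]
opening: 0.0006
```

Run:
```python
from h import *
go(.559,.096,.15)
im=robot.read_camera("side");crop(im,240,140,370,250,6,"pics/side14.png")
```

```text
t 15.98 pos [0.5597 0.0912 0.1538] todo cm [-0.07  0.48 -0.38] jaw ang 1.454 zax [ 0.001 -0.011 -1.   ] F [-1.4 -3.4  1.2] op 0.0006
```

View pics/side14.png

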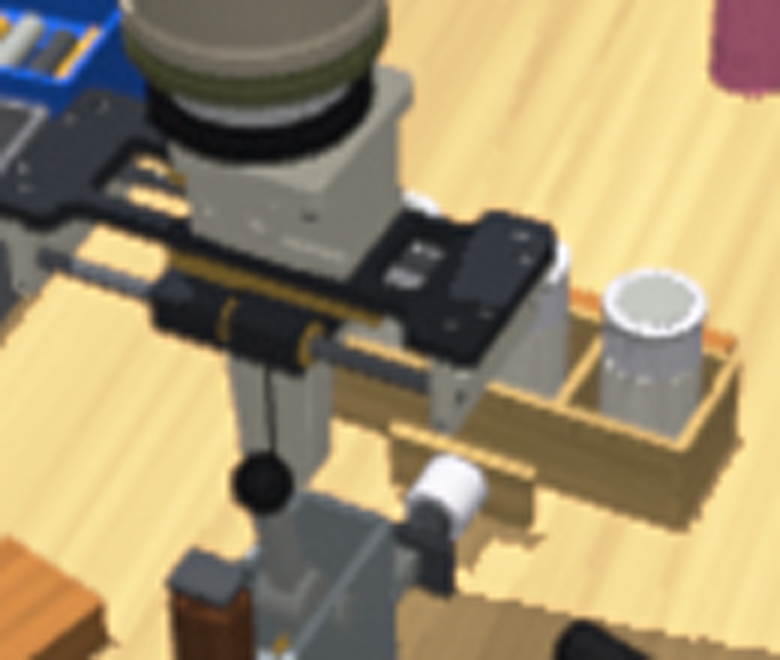

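Call:
send_rows:
  series:
    - {"dx": 0,"dy": 0.4,"dz": -0.2,"wx": 0.011,"wy": 0,"wz": 0,"fingers": 255}
    - {"dx": 0,"dy": 0,"dz": 0,"wx": 0,"wy": 0,"wz": 0,"fingers": 255}
    - {"dx": -0.1,"dy": -1,"dz": 0,"wx": 0,"wy": 0,"wz": 0,"fingers": 255}
    - {"dx": -0.1,"dy": -1,"dz": 0,"wx": 0,"wy": 0,"wz": 0,"fingers": 255}
    - {"dx": -0.1,"dy": -1,"dz": 0,"wx": 0,"wy": 0,"wz": 0,"fingers": 255}
    - {"dx": -0.1,"dy": -1,"dz": 0,"wx": 0,"wy": 0,"wz": 0,"fingers": 255}
    - {"dx": -0.1,"dy": -1,"dz": 0,"wx": 0,"wy": 0,"wz": 0,"fingers": 255}
    - {"dx": 0,"dy": 0,"dz": 0,"wx": 0,"wy": 0,"wz": 0,"fingers": 255}
    - {"dx": 0,"dy": 0,"dz": 0,"wx": 0,"wy": 0,"wz": 0,"fingers": 255}

```text
t: 16.78
tool_pos: [0.5553, 0.0379, 0.153]
orientation: [2.348, 2.083, 0.006]
force: [0.2, -0.2, 0.4]
opening: 0.0004
```

Run:
```python
from h import *
go(.559,.096,.15)
im=robot.read_camera("side");crop(im,240,140,370,250,6,"pics/side15.png")
im=robot.read_camera("top");crop(im,240,150,400,270,5,"pics/top15.png")
```

```text
t 16.78 pos [0.5553 0.0379 0.153 ] todo cm [ 0.37  5.81 -0.3 ] jaw ang 1.452 zax [ 0.005  0.    -1.   ] F [ 0.2 -0.2  0.4] op 0.0004
```

View pics/side15.png

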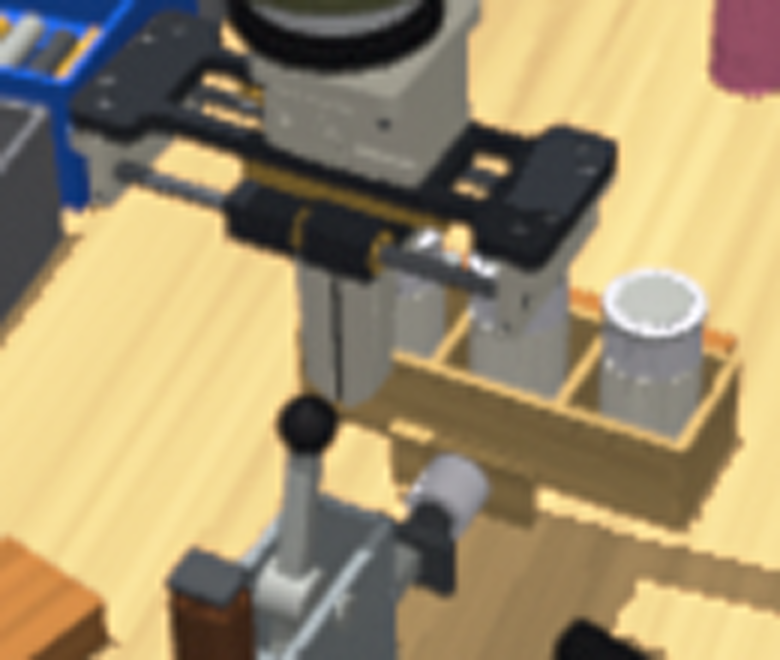

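View pics/top15.png

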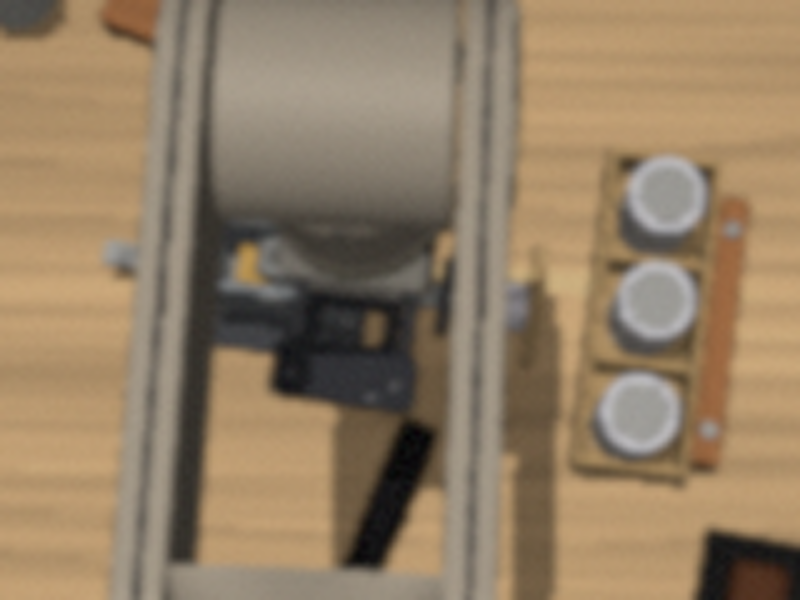

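Call:
send_rows:
  series:
    - {"dx": 0.1,"dy": 1,"dz": -0.2,"wx": 0,"wy": 0,"wz": 0,"fingers": 255}
    - {"dx": 0.1,"dy": 1,"dz": 0,"wx": 0,"wy": 0,"wz": 0,"fingers": 255}
    - {"dx": 0.1,"dy": 0.7,"dz": 0,"wx": 0,"wy": 0,"wz": 0,"fingers": 255}
    - {"dx": 0.1,"dy": 0.7,"dz": 0,"wx": 0,"wy": 0,"wz": 0,"fingers": 255}
    - {"dx": 0.1,"dy": 0.7,"dz": 0,"wx": 0,"wy": 0,"wz": 0,"fingers": 255}
    - {"dx": 0.1,"dy": 0.7,"dz": 0,"wx": 0,"wy": 0,"wz": 0,"fingers": 255}
    - {"dx": 0,"dy": 0.5,"dz": 0,"wx": 0,"wy": 0,"wz": 0,"fingers": 255}
    - {"dx": 0,"dy": 0,"dz": 0,"wx": 0,"wy": 0,"wz": 0,"fingers": 255}

```text
t: 17.55
tool_pos: [0.5628, 0.0931, 0.1541]
orientation: [2.335, 2.077, -0.008]
force: [0.6, -12.6, 1.8]
opening: 0.0008
```

Run:
```python
from h import *
go(.559,.096,.15)
im=robot.read_camera("top");crop(im,240,150,400,270,5,"pics/top16.png")
im=robot.read_camera("side");crop(im,260,170,360,250,8,"pics/side16.png")
```

```text
t 17.55 pos [0.5628 0.0931 0.1541] todo cm [-0.38  0.29 -0.41] jaw ang 1.454 zax [ 0.007 -0.015 -1.   ] F [  0.6 -12.6   1.8] op 0.0008
```

View pics/top16.png

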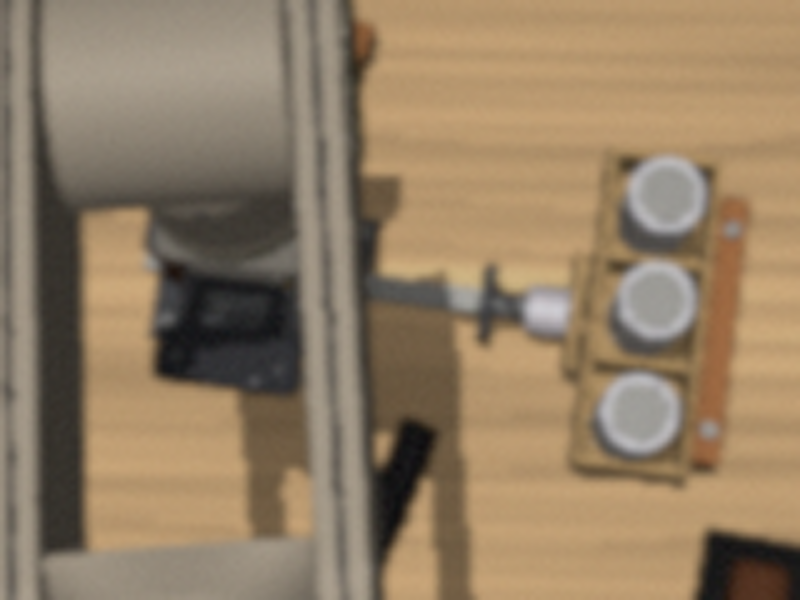

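View pics/side16.png

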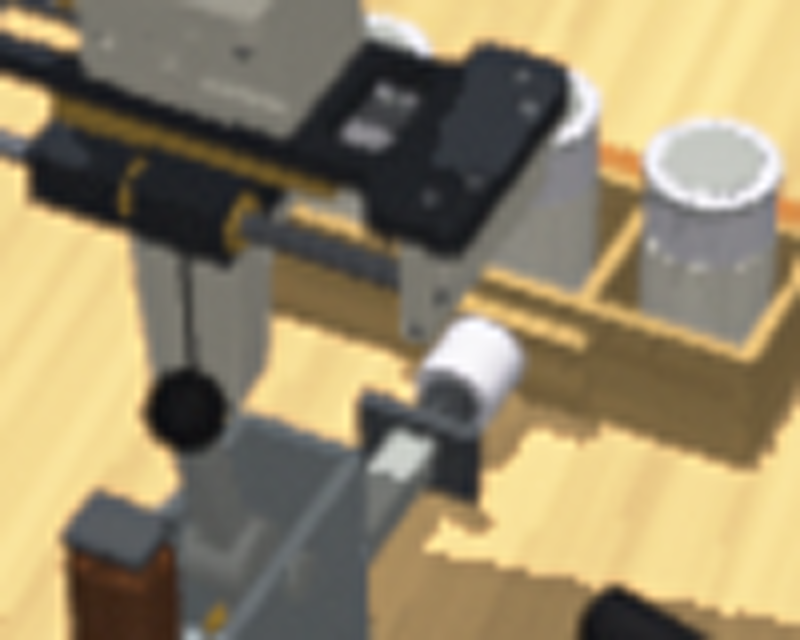

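Call:
send_rows:
  series:
    - {"dx": -0.1,"dy": -1,"dz": -0.2,"wx": 0.015,"wy": 0.007,"wz": 0,"fingers": 255}
    - {"dx": -0.2,"dy": -1,"dz": 0,"wx": 0,"wy": 0,"wz": 0,"fingers": 255}
    - {"dx": -0.2,"dy": -1,"dz": 0,"wx": 0,"wy": 0,"wz": 0,"fingers": 255}
    - {"dx": -0.2,"dy": -1,"dz": 0,"wx": 0,"wy": 0,"wz": 0,"fingers": 255}
    - {"dx": -0.1,"dy": -0.8,"dz": 0,"wx": 0,"wy": 0,"wz": 0,"fingers": 255}
    - {"dx": 0,"dy": 0,"dz": 0,"wx": 0,"wy": 0,"wz": 0,"fingers": 255}
    - {"dx": 0,"dy": 0,"dz": 0,"wx": 0,"wy": 0,"wz": 0,"fingers": 255}

```text
t: 18.23
tool_pos: [0.5539, 0.0466, 0.1517]
orientation: [2.342, 2.093, -0.0]
force: [0.3, 0.5, -0.5]
opening: 0.0002
```

Run:
```python
from h import *
go(.558,.07,.152)
im=robot.read_camera("top");crop(im,310,180,400,240,8,"pics/top17.png")
im=robot.read_camera("side");crop(im,260,170,360,250,8,"pics/side17.png")
```

```text
t 18.23 pos [0.5539 0.0466 0.1517] todo cm [0.41 2.34 0.03] jaw ang 1.459 zax [-0. -0. -1.] F [ 0.3  0.5 -0.5] op 0.0002
```

View pics/top17.png

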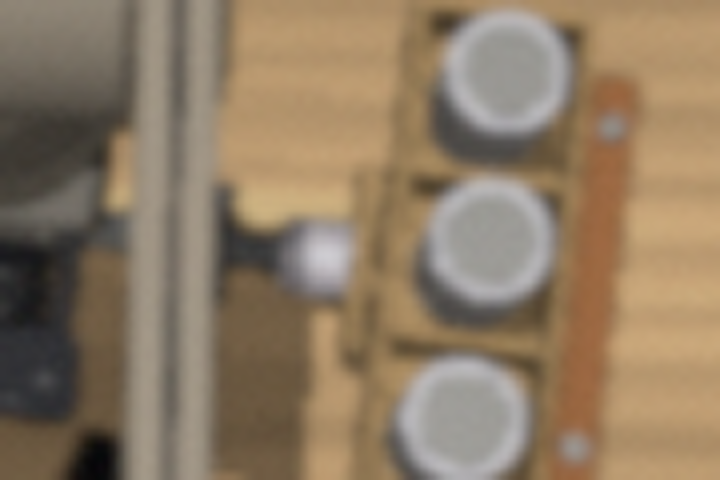

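View pics/side17.png

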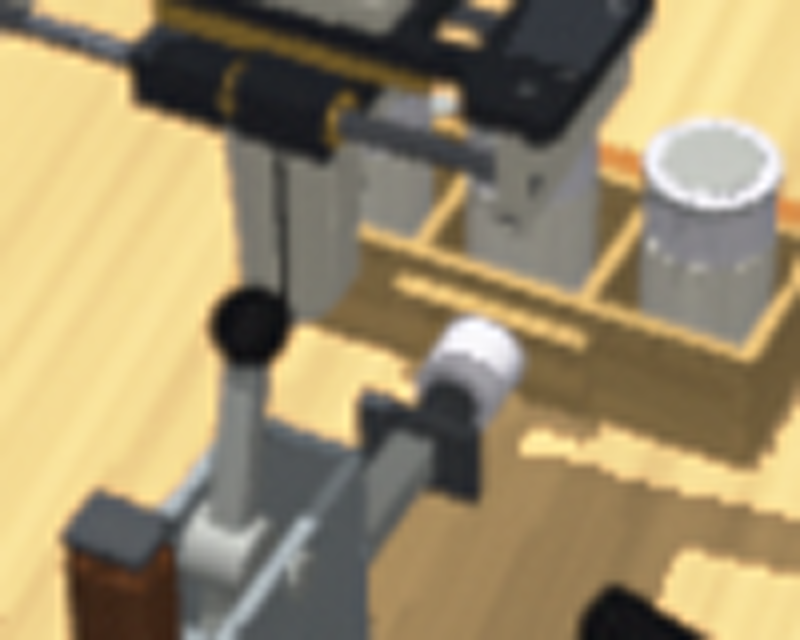

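Call:
send_rows:
  series:
    - {"dx": 0.1,"dy": 0.7,"dz": 0,"wx": 0,"wy": 0,"wz": 0,"fingers": 255}
    - {"dx": 0.1,"dy": 0.7,"dz": 0,"wx": 0,"wy": 0,"wz": 0,"fingers": 255}
    - {"dx": 0.1,"dy": 0.5,"dz": 0,"wx": 0,"wy": 0,"wz": 0,"fingers": 255}
    - {"dx": 0.1,"dy": 0.4,"dz": 0,"wx": 0,"wy": 0,"wz": 0,"fingers": 255}
    - {"dx": 0,"dy": 0,"dz": 0,"wx": 0,"wy": 0,"wz": 0,"fingers": 255}
    - {"dx": 0,"dy": 0,"dz": 0,"wx": 0,"wy": 0,"wz": 0,"fingers": 255}

```text
t: 18.83
tool_pos: [0.5581, 0.0696, 0.1546]
orientation: [2.337, 2.089, -0.011]
force: [-0.2, -5.7, -0.2]
opening: 0.0003
```

Run:
```python
from h import *
go(.559,.08,.152)
im=robot.read_camera("side");crop(im,260,170,360,250,8,"pics/side18.png")
im=robot.read_camera("top");crop(im,310,180,400,240,8,"pics/top18.png")
```

```text
t 18.83 pos [0.5581 0.0696 0.1546] todo cm [ 0.09  1.04 -0.26] jaw ang 1.459 zax [-0.001 -0.01  -1.   ] F [-0.2 -5.7 -0.2] op 0.0003
```

View pics/side18.png

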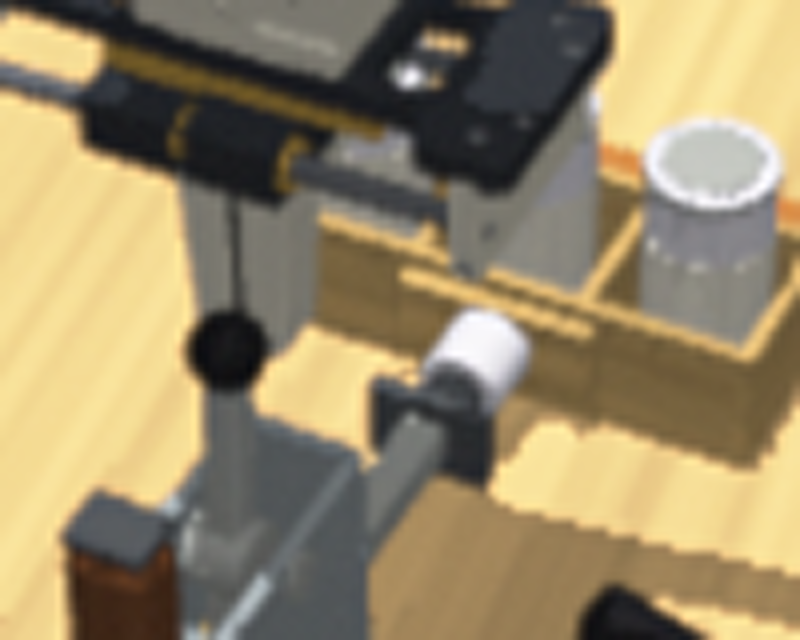

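View pics/top18.png

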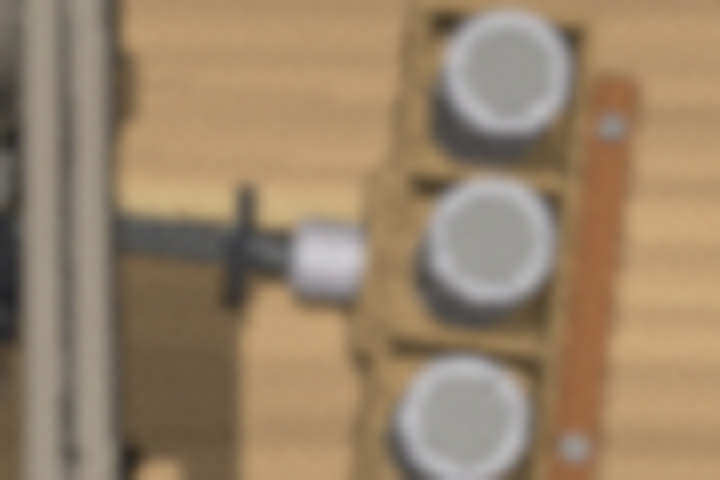

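Call:
send_rows:
  series:
    - {"dx": 0.1,"dy": 0.5,"dz": -0.2,"wx": 0.01,"wy": 0,"wz": 0,"fingers": 255}
    - {"dx": 0,"dy": 0.4,"dz": 0,"wx": 0,"wy": 0,"wz": 0,"fingers": 255}
    - {"dx": 0,"dy": 0,"dz": 0,"wx": 0,"wy": 0,"wz": 0,"fingers": 255}
    - {"dx": 0,"dy": 0,"dz": 0,"wx": 0,"wy": 0,"wz": 0,"fingers": 255}
    - {"dx": 0,"dy": 0,"dz": 0,"wx": 0,"wy": 0,"wz": 0,"fingers": 255}

```text
t: 19.35
tool_pos: [0.56, 0.0752, 0.1539]
orientation: [2.336, 2.087, -0.014]
force: [-1.8, -5.9, 1.3]
opening: 0.0003
```

Run:
```python
from h import *
go(.559,.08,.152)
im=robot.read_camera("side");crop(im,260,170,360,250,8,"pics/side19.png")
im=robot.read_camera("top");crop(im,310,180,400,240,8,"pics/top19.png")
```

```text
t 19.35 pos [0.56   0.0752 0.1539] todo cm [-0.1   0.48 -0.19] jaw ang 1.458 zax [-0.    -0.013 -1.   ] F [-1.8 -5.9  1.3] op 0.0003
```

View pics/side19.png

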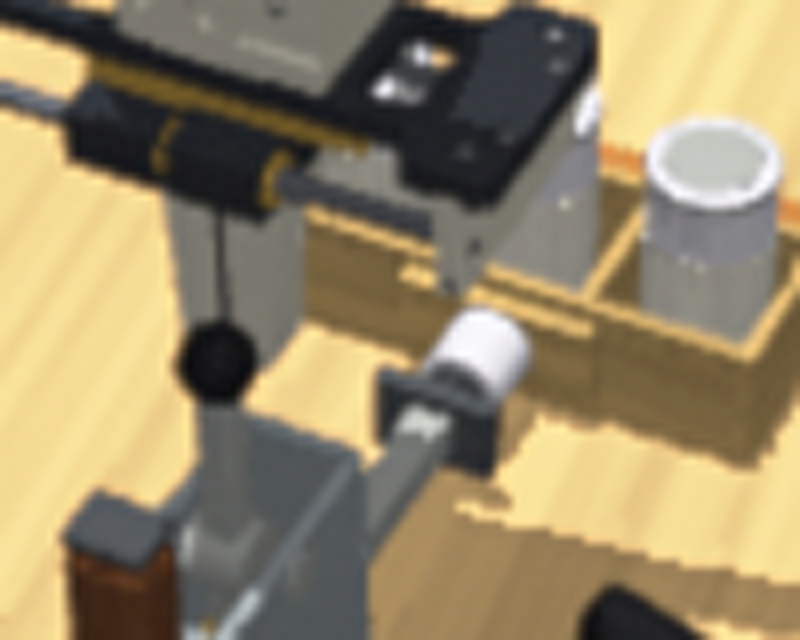

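View pics/top19.png

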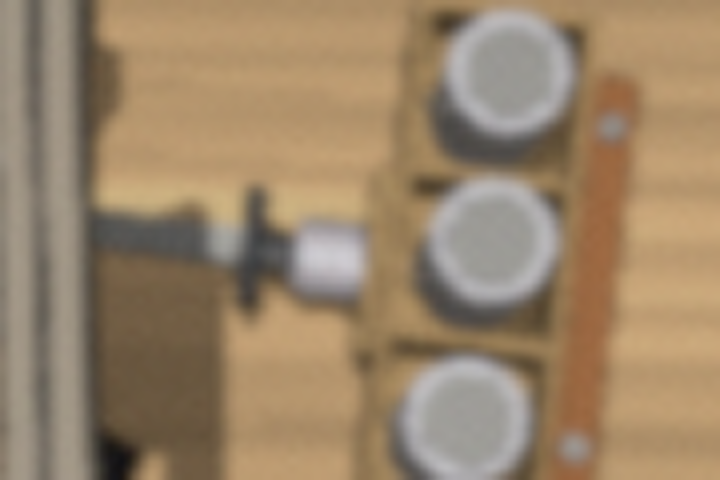

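Call:
send_rows:
  series:
    - {"dx": 0,"dy": 0.4,"dz": -0.1,"wx": 0.01,"wy": 0,"wz": 0,"fingers": 255}
    - {"dx": 0,"dy": 0.3,"dz": 0,"wx": 0,"wy": 0,"wz": 0,"fingers": 255}
    - {"dx": 0,"dy": 0,"dz": 0,"wx": 0,"wy": 0,"wz": 0,"fingers": 255}
    - {"dx": 0,"dy": 0,"dz": 0,"wx": 0,"wy": 0,"wz": 0,"fingers": 255}
    - {"dx": 0,"dy": 0,"dz": 0,"wx": 0,"wy": 0,"wz": 0,"fingers": 255}

```text
t: 19.87
tool_pos: [0.5603, 0.0776, 0.1543]
orientation: [2.334, 2.084, -0.02]
force: [-0.0, -6.4, 1.1]
opening: 0.0005
```

Run:
```python
from h import *
go(.559,.08,.152)
im=robot.read_camera("side");crop(im,260,170,360,250,8,"pics/side20.png")
im=robot.read_camera("top");crop(im,310,180,400,240,8,"pics/top20.png")
go(.559,.08,.152)
```

```text
t 19.87 pos [0.5603 0.0776 0.1543] todo cm [-0.13  0.24 -0.23] jaw ang 1.457 zax [-0.001 -0.018 -1.   ] F [-0.  -6.4  1.1] op 0.0005
t 19.97 pos [0.5603 0.0776 0.1543] todo cm [-0.13  0.24 -0.23] jaw ang 1.458 zax [-0.001 -0.018 -1.   ] F [-1.1 -8.4  1.9] op 0.0006
```

View pics/side20.png

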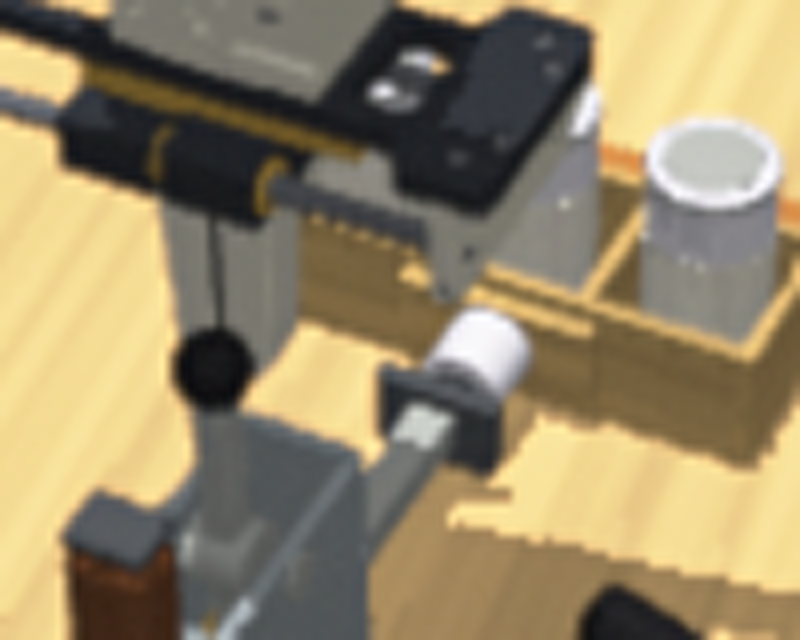

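View pics/top20.png

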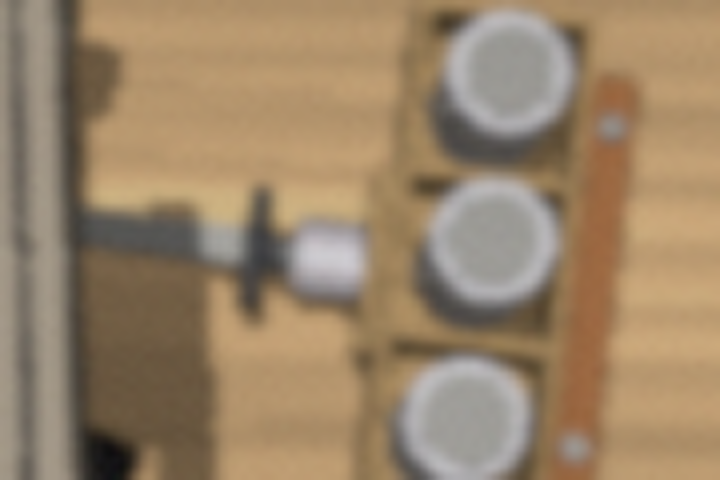

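Run:
```python
from h import *
def nat(f,x0,y0,k,w,h): 
    return cv2.resize(cv2.imread(f),(w,h),interpolation=cv2.INTER_AREA),x0,y0
for name,im,x0,y0 in(("free0",cv2.imread("pics/top0.png")[165:265,240:400],240,165),("free16",*nat("pics/top16.png",240,150,5,160,120)),("18",*nat("pics/top18.png",310,180,8,90,60)),("19",*nat("pics/top19.png",310,180,8,90,60)),("20",*nat("pics/top20.png",310,180,8,90,60))):
    k=8;b=cv2.resize(im,None,fx=k,fy=k,interpolation=cv2.INTER_CUBIC)
    v=b.max(2).astype(float);sat=(b.max(2).astype(int)-b.min(2))
    # cup: bright & unsaturated
    m=((sat<28)&(v>150)).astype(np.uint8);m[:, :0]=0
    n,l,st,c=cv2.connectedComponentsWithStats(m)
    out=[(st[i,4],st[i,0]/k+x0,st[i,2]/k,st[i,1]/k+y0,st[i,3]/k) for i in range(1,n) if st[i,4]>800 and st[i,3]/k<13]
    print(name,[np.round(o,1).tolist() for o in out])
    # yoke: dark column above rod
    for o in out:
        if 4<o[2]<12 and 4<o[4]<12 and o[1]<358 and 200<o[3]+o[4]/2<216:
            yc=o[3]+o[4]/2
            rows=slice(int((yc-8-y0)*k),int((yc-5-y0)*k))
            a=int((o[1]-14-x0)*k);e=int((o[1]-x0)*k)
            pr=v[rows,a:e].mean(0);j=pr.argmin();print("  yokeX",round((a+j)/k+x0,2),"min",round(pr[j]),"cupL",round(o[1],2),"diff",round(o[1]-(a+j)/k-x0,2))
E=C["top"]["extrinsics"]
p=np.array([.54,-.04,.03,1]);print("mm/px",1000*-(np.array(E)@p)[2]/445.8)
```

```text
free0 [[917.0, 314.4, 5.5, 205.0, 4.0], [4031.0, 329.2, 9.0, 205.4, 8.6]]
  yokeX 322.38 min 80 cupL 329.25 diff 6.88
free16 [[946.0, 329.9, 6.1, 207.1, 4.2], [4170.0, 345.0, 9.1, 207.5, 8.5], [5015.0, 281.2, 18.9, 258.5, 9.4], [6099.0, 250.5, 22.6, 261.4, 8.6], [896.0, 273.8, 11.0, 268.1, 1.9]]
  yokeX 315.88 min 147 cupL 329.88 diff 14.0
  yokeX 338.0 min 100 cupL 345.0 diff 7.0
18 [[1418.0, 314.0, 2.4, 180.0, 11.1], [4012.0, 346.8, 8.9, 207.6, 8.1]]
  yokeX 340.75 min 104 cupL 346.75 diff 6.0
19 [[4016.0, 346.9, 9.0, 207.6, 8.2]]
  yokeX 342.0 min 100 cupL 346.88 diff 4.88
20 [[4163.0, 346.6, 9.2, 207.6, 8.2]]
  yokeX 342.62 min 104 cupL 346.62 diff 4.0
mm/px 2.992363504053614
```

Call:
send_rows:
  series:
    - {"dx": 0,"dy": 0.4,"dz": 0,"wx": 0.01,"wy": 0,"wz": 0,"fingers": 255}
    - {"dx": 0,"dy": 0.2,"dz": 0,"wx": 0,"wy": 0,"wz": 0,"fingers": 255}

```text
t: 20.13
tool_pos: [0.5606, 0.0808, 0.1545]
orientation: [2.337, 2.084, -0.017]
force: [-1.0, -12.3, 0.4]
opening: 0.0007
```

Run:
```python
from h import *
for i in range(4):
    im=robot.read_camera("top");
    go(.559,.08,.152)
cv2.imwrite("pics/top21.png",im[:,:,::-1])
x0,y0=310,180;k=8;b=cv2.resize(im[180:240,310:400],None,fx=k,fy=k,interpolation=cv2.INTER_CUBIC)
v=b.max(2).astype(float);sat=b.max(2).astype(int)-b.min(2)
n,l,st,c=cv2.connectedComponentsWithStats(((sat<28)&(v>150)).astype(np.uint8))
for i in range(1,n):
    o=(st[i,0]/k+x0,st[i,2]/k,st[i,1]/k+y0,st[i,3]/k)
    if 340<o[0]<350 and 6<o[1]<12:
        yc=o[2]+o[3]/2;a=int((o[0]-14-x0)*k);e=int((o[0]-x0)*k)
        pr=v[int((yc-8-y0)*k):int((yc-5-y0)*k),a:e].mean(0);y=(a+pr.argmin())/k+x0
        print("yoke",y,"cup",o[0],"diff",o[0]-y,"squeeze mm",(6.94-o[0]+y)*2.97)
crop(im,310,180,400,240,8,"pics/top21c.png")
im=robot.read_camera("side");crop(im,240,130,370,250,6,"pics/side21.png")
go(.559,.08,.152)
```

```text
t 20.18 pos [0.5606 0.0808 0.1545] todo cm [-0.16 -0.08 -0.25] jaw ang 1.457 zax [-0.001 -0.016 -1.   ] F [ -0.4 -11.3   1.6] op 0.0005
t 20.23 pos [0.5606 0.0807 0.1545] todo cm [-0.16 -0.07 -0.25] jaw ang 1.457 zax [-0.001 -0.016 -1.   ] F [ -1.9 -12.1   2. ] op 0.0008
t 20.28 pos [0.5606 0.0807 0.1545] todo cm [-0.16 -0.07 -0.25] jaw ang 1.457 zax [-0.001 -0.015 -1.   ] F [ -1.  -11.9   1.3] op 0.0007
t 20.33 pos [0.5606 0.0807 0.1546] todo cm [-0.16 -0.07 -0.26] jaw ang 1.457 zax [-0.001 -0.015 -1.   ] F [ -1.4 -12.2   1.5] op 0.0005
yoke 343.0 cup 347.0 diff 4.0 squeeze mm 8.731799999999994
t 20.38 pos [0.5606 0.0807 0.1545] todo cm [-0.16 -0.07 -0.25] jaw ang 1.457 zax [-0.001 -0.015 -1.   ] F [ -0.9 -11.4   1.3] op 0.0005
```

View pics/side21.png

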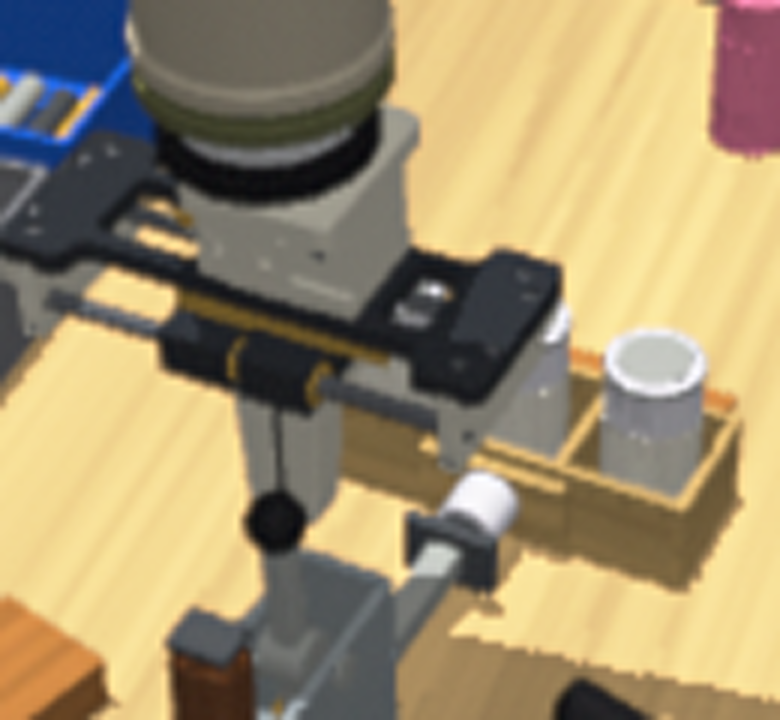

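View pics/top21c.png

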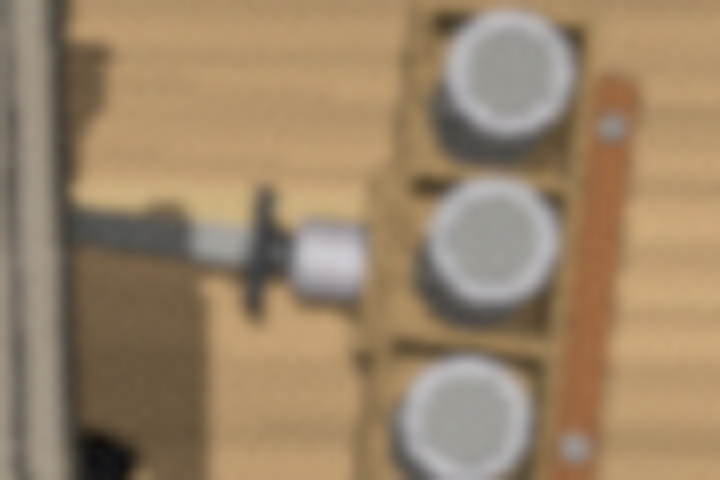

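```bash
python3 -c "
from plant import robot
print(robot.close_job()); print(robot.read_state()['t'])"
```

```text
the job is handed in; nothing more can be done
None
the job is handed in; nothing more can be done
```

Both loose tins are standing in the end cells and the clamp is holding pressure on the crate with the trigger still pulled. I handed the job in at about 20.4 s; no verdict was reported.

- **Tins:** I put tin A in the far cell and tin B in the near cell and let go of both. In the last top picture all three tins stand upright in their cells.
- **Clamp:** I pushed the knob by its crate side with shut fingers, two full strokes and part of a third. The finger stays against the knob.
- **Spring squeeze:** the last top picture gives about 8.7 mm. The knob travel suggests about 10 mm and the holding force about 9.5 mm. They differ by about 1.8 mm, but all lie well inside 5 to 16.5 mm.
- **Knob force:** it held steady at 11 to 12 N over the last five readings, which means about 10 N at the pad. The trigger is at roughly 0.3 rad.
- **Other checks:** the two cameras disagreed by 3 to 5 mm in position, so I used averages. I did not measure the bystanders again. Those in the last crops look undisturbed, but the sander, tape roll, tape measure and glue were not in them.

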